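# Refit the spacer and R-clip on a trolley wheel

### The job

Put the loan trolley's wheel back in order: drop the white spacer collar over the upright axle so that it lies flat on the hub, then push the red-handled R-clip's straight leg through the hole across the axle until its bow springs over and the clip is fully home, and let go. The wheel shifts in its stand as you push, so go by feel and press gently, never with more than about 20 N, and leave the padlock, tape measure and mug alone.

Things in the scene. Friction and masses are not known exactly. Their poses are not given: they have to be found in the camera images.
- axle_hole (a point): Centre of the hole across the upright steel axle of the wheel, on the axle's axis, 68 mm above the desk. Axle 20 mm thick, from the orange hub's face (22 mm below this point) to a stepped tip 16.5 mm above it. Hole 7.5 x 7.5 mm, right through along this frame's x axis (level, roughly away from the robot), flared sideways at its mouths. z up.
- wheel: Trolley wheel lying flat on a grey stand (210 x 136 mm): black tyre 110 mm wide, top 40 mm above the desk, orange hub to 46 mm. Origin at desk height under the axle, z up, x along the hole. Wheel and axle slide along x in a 60 mm slot, in which they start anywhere; moving them takes about 2 N, at the slot's end they stop hard.
- collar_center (a point): Centre of the loose white plastic spacer collar, a ring 44 mm outside, 24 mm inside, 14 mm high, z along its axis; it lies flat on the desk (this point 7 mm above it). Home: flat on the orange hub round the axle, this point 15 mm below axle_hole.
- clip_grip (a point): Centre of the red grip of the loose R-clip, a block 30 (x) by 22 (y) by 16 mm (z); take it across its 22 mm width. The clip lies flat on the desk, this point 8 mm above it. x points along the straight leg to its tip, z up. Leg: 5 mm steel wire with a round end, on the grip's centre line, tip 101.5 mm ahead of this point.
- clip_seat (a point): Point on the clip's leg 59 mm ahead of clip_grip; it lies at axle_hole when the clip is home. x along the leg.
- stop_bead: 12 mm round, 5 mm long steel bead fixed on the leg; origin at the middle of its front face, 10.5 mm behind clip_seat, x along the leg. It meets the axle's side when the clip is home.
- clip: The whole R-clip; origin under the middle of its red grip, 8 mm below clip_grip, same axes.
- bow (a joint): Angle (rad) of the clip's bow, a sprung 5 mm wire arm on the leg's +y side that passes outside the axle: 0 relaxed, about 0.06 when forced over the axle. That takes about 6 N of push (4 to 10 N); then the force falls suddenly, and some 10 mm later the bead bears hard on the axle.
- padlock: Green padlock lying flat, 72 x 45 x 21 mm, origin under its centre. Leave alone.
- tape_measure: Yellow tape measure standing, 34 x 83 x 67 mm, origin under its centre. Leave alone.
- mug: Dark green mug, 80 mm wide (115 mm with handle), 102 mm high, origin under its centre. Leave alone.

How it is judged:
By the outcome, as a careful person would: the job done as asked, in the order asked, and still so for the second after the job is handed in, with the robot touching nothing.
It also fails if it takes over 56 s, if anything falls off the work surface, if the arm or the gripper's body presses on something with over 40 N, if the wrist force passes 120 N, or if a joint passes its speed limit or range.

### The arm

A 6-joint arm with a two-finger parallel gripper is mounted at the origin on the work surface; the furniture and walls round the work are solid. World frame = base frame: x ahead of the robot, y to its left, z up, the work surface at z = 0. Lengths are in mm, angles in rad, forces in N, time in s.
With the tool pointing down it reaches from about 350 to 775 mm from the base axis. Payload 7.3 kg.
Tool frame: the origin (TCP) lies midway between the tips of the shut fingers; the grasp point (between the pads) lies 19 mm behind it; z points along the fingers, y is the direction in which the jaws open and shut (so a half turn about z gives the same grasp; the last joint's range is limited). The gripper opens to 92 mm and grips with 3 to 60 N. Pads are 19 mm wide; open, the fingers measure 130 mm over their backs; the gripper's body (75 mm by 190 mm) begins 47 mm behind the grasp point.
Start: joints at [-1.42, 0.342, 1.524, -0, 1.275, -0.146], TCP at [153.565, -502.059, 226.741] pointing down, gripper open.
Joint ranges: [-2.53, 2.53], [-0.77, 2.02], [0.04, 2.7], [-1, 4.14], [0.28, 2.66], [-3.11, 3.11]. Speed limits (rad/s): [2.57, 2.57, 3.14, 3.14, 3.14, 3.14].

### API

Orientations are given as [roll, pitch, yaw] about the fixed x, y, z axes, in that order (R = Rz(yaw) Ry(pitch) Rx(roll)).
In Python, from rig import sensors, vision, manip gives the robot as it stands.
- The arm moves only by the tool carry_out, never from a script. Its argument "plan" is a list of rows, each a list of 7 numbers: the closure in counts, from 0 (fully open) to 255 (shut), then the shift along the world's x, y, z in mm, then the turn, a rotation vector about the world's x, y, z in rad. A call has 1 to 5 rows; each row shifts and turns the commanded pose from where the row before left it; what a row does not reach is not made up. A row lasts 1/8 s, in which the tool goes at most 62.5 mm and 10.7 degrees, less where a joint would pass 70% of its speed; a pose out of reach is approached as far as the arm can. A call is refused whole if a number of a shift passes 62.5 or a number of a turn 0.188, either way. A call with a gripper value outside its range is refused whole. The fingers move at their own pace and stop on an object; the grip force is fixed at half the most. Time passes only in rows, so rows that do not move let the fingers close. It gives the time, the measured TCP pose, the force and the opening at its end, in the units of the state.
- sensors.observe(): the state, without advancing time (a new reading comes with each control period).
- vision.grab_frame(name): name is "scene" or "top" or "wrist"; returns a dict with "image" (480x640x3 uint8, blue, green, red), "mtx" (3x3 intrinsics, pixels), "dist" ([k1, k2, p1, p2, k3] as OpenCV has them; the pictures are not rectified), "pose" (4x4, takes a point from camera to world coordinates). Camera axes: x right, y down, z forward; pixel columns grow to the right and rows downward; lengths in mm; the calibration is good to about 2 mm. A picture is of the moment at which its call begins. There is no depth.
- manip.hand_in(): hands the job in, once; it reports no verdict.
The state is a dict: "time_s": time; "joints": joint angles; "qvel": joint speeds; "effort": joint torques, N m; "tcp_pos": TCP position; "orientation": TCP orientation; "ft_force": force on the tool from outside, world axes, zero at the start; "torque": the same for the moment, N m; "gripper_width": finger opening in mm.
Only numpy, scipy, OpenCV 4.12 (cv2) and the standard library are available. Lean on these libraries where they do the work, as an engineer would, in place of code of your own. Each camera call takes 0.05 s, during which the arm holds its last target.

## Working session

There is one attempt and no reset: what is moved stays moved. The work goes in short steps, Python scripts to look and compute and a tool call to move; the robot and the scene stay as the last step left them, time stands still between calls to the robot, and variables do not carry over. Pictures are saved under pics/ and viewed, and the job is handed in when it is done.

Besides the shell and the picture viewer there is one more tool, called as name(argument=value, ...) on one line, values as JSON. carry_out: Moves the arm, as the interface text tells. Its arguments: {"type":"object","properties":{"plan":{"type":"array"}},"required":["plan"]}

```bash
ls; mkdir -p pics; python3 - <<'E'
from rig import sensors, vision
import cv2
print(sensors.observe())
for n in ("scene","top","wrist"):
    f=vision.grab_frame(n); cv2.imwrite(f"pics/{n}0.png",f["image"]); print(n,f["mtx"].tolist(),f["dist"],f["pose"].round(3).tolist())
E
```

```text
pics
{'time_s': 0.0, 'joints': array([-1.42001186e+00,  3.42723186e-01,  1.52500971e+00, -2.58025865e-05,
        1.27541354e+00, -1.45993323e-01]), 'qvel': array([-0.00075415,  0.00013947, -0.00107922, -0.00128862, -0.00115488,
       -0.00023884]), 'effort': array([ 4.13088837e-04, -4.31246674e+01, -2.44222641e+01,  7.17507885e-02,
        5.59083035e-02, -1.30196536e-04]), 'tcp_pos': array([ 153.48600422, -501.63408406,  226.0472836 ]), 'orientation': array([-3.14005182e+00, -2.01625168e-04,  2.96785165e-01]), 'ft_force': array([ 0.75897075,  0.08464099, -0.02995769]), 'torque': array([ 0.02113959, -0.05196236, -0.02200338]), 'gripper_width': 91.56099847898082}
scene [[442.57751204267765, 0.0, 316.3014112021736], [0.0, 442.57751204267765, 246.03903564829366], [0.0, 0.0, 1.0]] [-0.0279195  0.         0.         0.         0.       ] [[-0.602, -0.575, 0.554, 62.209], [-0.798, 0.424, -0.428, 339.478], [0.012, -0.7, -0.714, 781.568], [0.0, 0.0, 0.0, 1.0]]
top [[530.3508438653106, 0.0, 320.4078248163284], [0.0, 530.3508438653106, 244.63924557800195], [0.0, 0.0, 1.0]] [-0.05780362  0.          0.          0.          0.        ] [[0.016, -0.998, 0.067, 532.68], [-1.0, -0.017, -0.017, -71.497], [0.018, -0.067, -0.998, 1245.956], [0.0, 0.0, 0.0, 1.0]]
wrist [[352.8195582776615, 0.0, 321.4344430175951], [0.0, 352.8195582776615, 247.99001079864505], [0.0, 0.0, 1.0]] [0.00875488 0.         0.         0.         0.        ] [[0.293, -0.918, -0.267, 225.334], [-0.956, -0.281, -0.08, -479.301], [-0.002, 0.279, -0.96, 384.592], [0.0, 0.0, 0.0, 1.0]]
```

View pics/scene0.png

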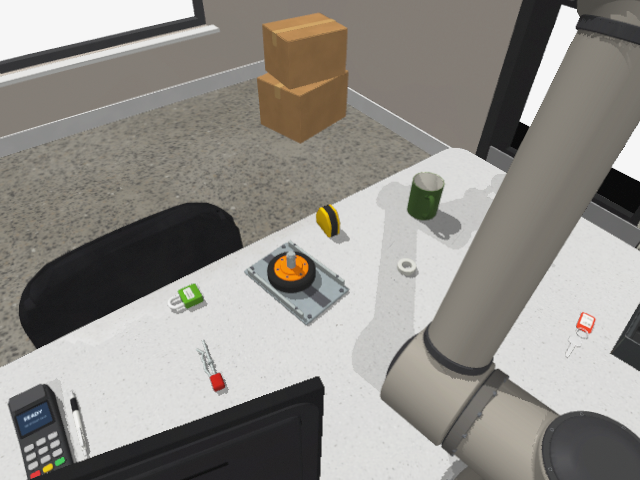

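View pics/top0.png

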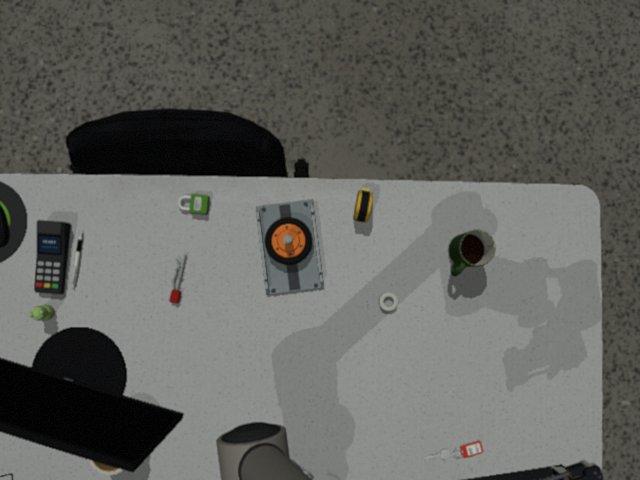

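View pics/wrist0.png

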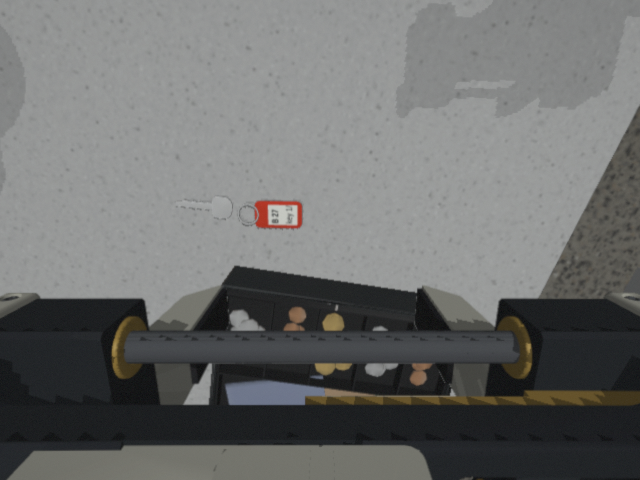

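The top view shows the collar at about (388,302), the clip's red grip at (176,297) with its leg running up to (182,254), and the wheel hub at (289,241). In the scene view they are at (406,267), (217,381) and (291,268). Next I'll measure them.

```bash
cat > h.py <<'E'
import cv2, numpy as np
from rig import sensors, vision
def ray(f,uv):
    p=cv2.undistortPoints(np.array(uv,float).reshape(-1,1,2),f["mtx"],f["dist"]).reshape(-1,2)
    d=np.c_[p,np.ones(len(p))]@f["pose"][:3,:3].T
    return f["pose"][:3,3],d
def plane(f,uv,z):
    o,d=ray(f,uv); return o+d*((z-o[2])/d[:,2])[:,None]
def proj(f,P):
    T=np.linalg.inv(f["pose"]); r,_=cv2.Rodrigues(T[:3,:3])
    return cv2.projectPoints(np.array(P,float).reshape(-1,1,3),r,T[:3,3],f["mtx"],f["dist"])[0].reshape(-1,2)
def blobs(m,amin=20):
    n,l,s,c=cv2.connectedComponentsWithStats(m.astype(np.uint8))
    return [(s[i,4],c[i].round(2).tolist(),s[i,:4].tolist(),l==i) for i in range(1,n) if s[i,4]>=amin]
E
python3 - <<'E'
from h import *
for n in ("top","scene"):
    f=vision.grab_frame(n); im=f["image"].astype(int); b,g,r=im[...,0],im[...,1],im[...,2]
    h=cv2.cvtColor(f["image"],cv2.COLOR_BGR2HSV).astype(int)
    print(n)
    for nm,m,z in (("red",((h[...,0]<8)|(h[...,0]>172))&(h[...,1]>150)&(h[...,2]>80),8),("orange",(h[...,0]>8)&(h[...,0]<17)&(h[...,1]>180)&(h[...,2]>100),46)):
        for a,c,bb,M in blobs(m): print(nm,a,c,bb,plane(f,[c],z).round(1))
    cv2.imwrite(f"pics/{n}_clip.png",cv2.resize(f["image"][235:315,140:220] if n=="top" else f["image"][330:400,180:250],None,fx=8,fy=8,interpolation=cv2.INTER_NEAREST)[:600])
    cv2.imwrite(f"pics/{n}_wh.png",cv2.resize(f["image"][190:310,250:410] if n=="top" else f["image"][225:335,240:430],None,fx=4,fy=4,interpolation=cv2.INTER_NEAREST)[:600])
E
```

```text
top
red 28 [38.5, 284.14] [36, 282, 6, 5] [[511.7 566.7   8. ]]
red 91 [174.45, 295.89] [170, 290, 10, 13] [[490.8 244.3   8. ]]
red 49 [464.27, 451.02] [461, 445, 8, 13] [[ 141.7 -434.9    8. ]]
orange 734 [288.01, 240.29] [272, 224, 33, 34] [[622.1 -18.8  46. ]]
scene
red 81 [584.38, 324.8] [577, 313, 18, 20] [[ 137.6 -441.8    8. ]]
red 178 [217.02, 381.49] [210, 373, 15, 18] [[487.7 241.2   8. ]]
red 51 [35.24, 473.84] [30, 470, 11, 9] [[518.  560.3   8. ]]
orange 308 [293.81, 269.91] [274, 255, 35, 26] [[603.  -17.2  46. ]]
```

View pics/top_clip.png

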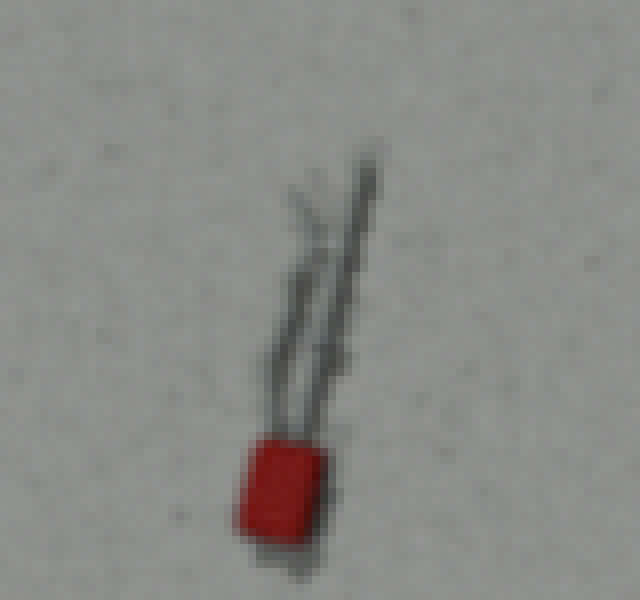

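View pics/scene_clip.png

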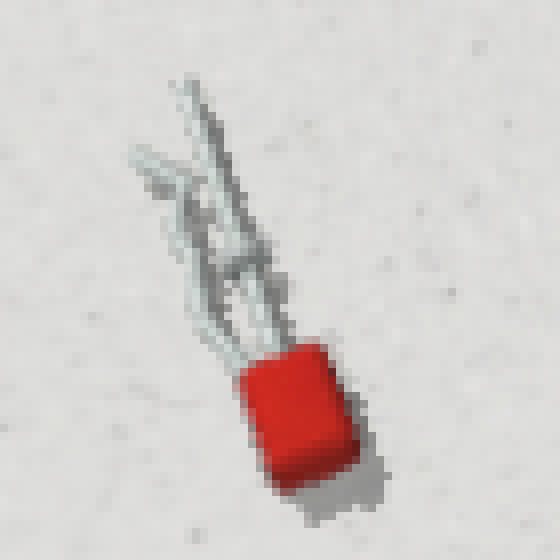

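View pics/top_wh.png

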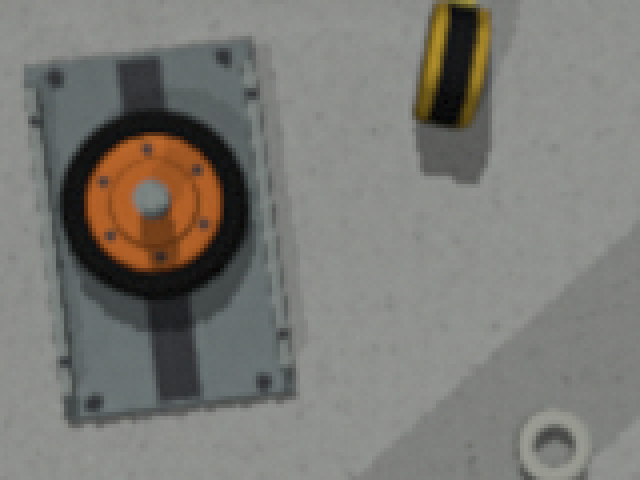

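View pics/scene_wh.png

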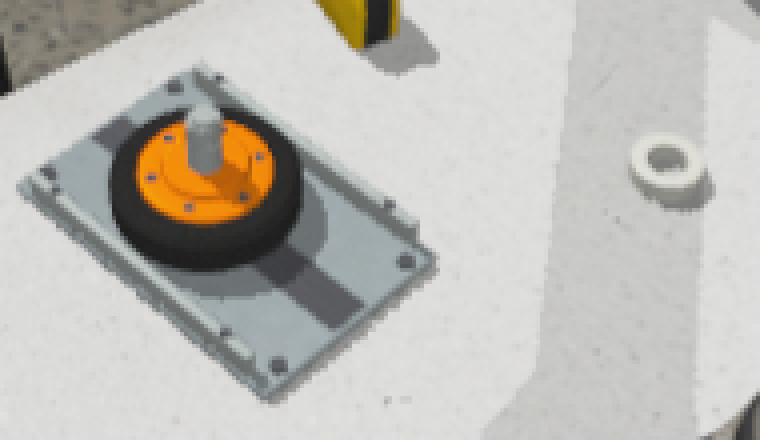

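The crops give these pixel positions:
- **Collar:** ring centre at about (388.7,302) in the top view and (406.5,266) in the scene view.
- **Clip:** leg tip at about (186.5,254.5) in the top view.
- **Slot:** runs from about (285,207) to (294.5,289) in the top view.

Next I'll triangulate these.

```bash
python3 - <<'E'
from h import *
t=vision.grab_frame("top"); s=vision.grab_frame("scene")
def tri(a,b):
    o1,d1=ray(t,[a]);o2,d2=ray(s,[b]);d1=d1[0];d2=d2[0]
    k=np.linalg.lstsq(np.c_[d1,-d2],o2-o1,rcond=None)[0]; p=o1+d1*k[0];q=o2+d2*k[1]; return ((p+q)/2).round(1),np.linalg.norm(p-q).round(1)
print("collar",plane(t,[[388.7,301.5]],14).round(1),plane(s,[[406.8,265.5]],14).round(1),tri([388.7,301.5],[406.8,265.5]))
print("axle tip",plane(t,[[287.5,239.5]],84.5).round(1),tri([287.5,239.5],[291,252]))
print("tip",plane(t,[[186.3,254.5]],8), plane(s,[[180+185/8,330+80/8]],8))
a=plane(t,[[285,207],[294.5,288.5]],20); d=a[0]-a[1]; print("slot yaw",np.arctan2(d[1],d[0]),a.round(1))
c=plane(t,[[256.5,207],[313,200.5],[323.5,289],[267.5,295.5]],10);print(c.round(1),c.mean(0))
E
```

```text
collar [[ 486.2 -253.6   14. ]] [[ 480.9 -252.9   14. ]] (array([ 484.8, -255.5,    8.9]), np.float64(3.4))
axle tip [[621.  -19.3  84.5]] (array([619.7, -20.7,  87.2]), np.float64(3.3))
tip [[587.53155282 219.70996998   8.        ]] [[585.20832041 220.383686     8.        ]]
slot yaw 0.1357961235145433 [[701.6  -9.   20. ]
 [513.  -34.8  20. ]]
[[ 701.8   58.3   10. ]
 [ 719.6  -73.9   10. ]
 [ 512.7 -101.9   10. ]
 [ 495.6   27.8   10. ]] [607.41059708 -22.41826341  10.        ]
```

carry_out(plan=[[0, 55, 41, 0, 0, 0, 0], [0, 55, 41, -10, 0, 0, 0], [0, 55, 41, -20, 0, 0, -0.05], [0, 55, 41, -20, 0, 0, -0.06], [0, 55, 41, -20, 0, 0, -0.05]])

```text
time_s: 0.98
tcp_pos: [399.0, -319.0, 164.9]
orientation: [3.141, -0.0, 0.135]
ft_force: [0.1, -0.6, -0.3]
gripper_width: 91.4
```

carry_out(plan=[[0, 56, 42, -20, 0, 0, 0], [0, 0, 0, 0, 0, 0, 0], [0, 0, 0, 0, 0, 0, 0]])

```text
time_s: 1.35
tcp_pos: [445.6, -284.2, 148.1]
orientation: [3.141, 0.0, 0.138]
ft_force: [-0.0, -1.3, -0.4]
gripper_width: 91.8
```

```bash
python3 - <<'E'
from h import *
f=vision.grab_frame("wrist"); cv2.imwrite("pics/w1.png",f["image"])
o=sensors.observe();print(o["time_s"],o["tcp_pos"],o["orientation"])
E
```

```text
1.4 [ 445.20061003 -284.77922866  148.33158483] [3.14098333e+00 9.44187364e-05 1.36247060e-01]
```

View pics/w1.png

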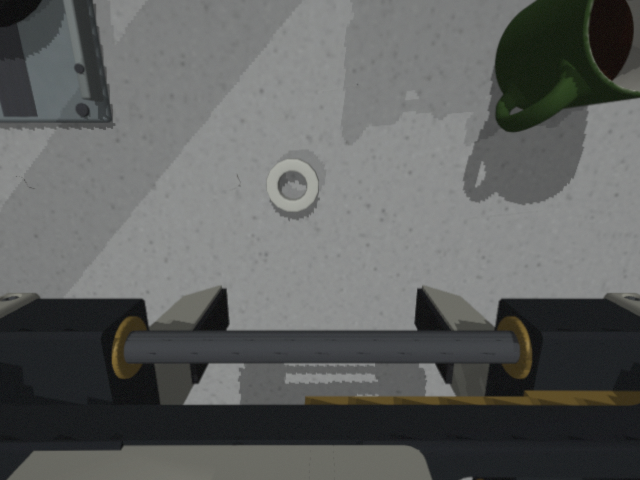

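The wrist view shows the collar ring centred at about (292,185), with the mug well to the right.

```bash
python3 - <<'E'
from h import *
f=vision.grab_frame("wrist"); im=f["image"]
h=cv2.cvtColor(im,cv2.COLOR_BGR2HSV); 
sub=(h[...,2]>175)
for a,c,bb,M in blobs(sub,200):
    if bb[1]<300:
        cn,_=cv2.findContours(M.astype(np.uint8),cv2.RETR_EXTERNAL,cv2.CHAIN_APPROX_NONE)
        print(a,c,bb); 
        k=max(cn,key=cv2.contourArea)
        if len(k)>20:
            e=cv2.fitEllipse(k); print(e, plane(f,[e[0]],14).round(1))
o=sensors.observe();print(o["tcp_pos"])
E
```

```text
[ 445.01839603 -285.14747348  148.52285742]
```

```bash
python3 - <<'E'
from h import *
f=vision.grab_frame("wrist"); im=f["image"]
print(im[185,255:330:3].tolist())
g=im[...,1].astype(int); m=np.zeros(g.shape,bool); m[150:220,255:330]=True
for T in (165,172):
  for a,c,bb,M in blobs(m&(im[...,2]>T),200):
    cn,_=cv2.findContours(M.astype(np.uint8),cv2.RETR_EXTERNAL,cv2.CHAIN_APPROX_NONE)
    k=max(cn,key=cv2.contourArea); e=cv2.fitEllipse(k); print(T,a,e, plane(f,[e[0]],14).round(1))
E
```

```text
[[144, 143, 142], [142, 142, 141], [142, 143, 143], [140, 142, 140], [160, 166, 164], [160, 165, 165], [159, 165, 163], [100, 104, 103], [81, 82, 79], [107, 108, 107], [127, 127, 126], [132, 132, 130], [141, 141, 141], [143, 144, 141], [144, 144, 142], [139, 139, 137], [136, 136, 134], [153, 159, 158], [158, 165, 162], [157, 165, 162], [152, 158, 157], [124, 125, 123], [140, 140, 139], [143, 143, 142], [142, 143, 142]]
```

```bash
python3 - <<'E'
from h import *
f=vision.grab_frame("wrist"); im=f["image"]
m=np.zeros(im.shape[:2],bool); m[150:220,255:330]=True
d=im[...,1].astype(int)-im[...,0]
for T in (148,152):
  for a,c,bb,M in blobs(m&(im[...,1]>T)&(d>=3),200):
    cn,h=cv2.findContours(M.astype(np.uint8),cv2.RETR_CCOMP,cv2.CHAIN_APPROX_NONE)
    for k in cn:
      if len(k)>40: e=cv2.fitEllipse(k); print(T,a,e, plane(f,[e[0]],14).round(1))
      
print(sensors.observe()["tcp_pos"], f["pose"][:3,3])
print(plane(f,[[266,185],[318,185]],14))
E
```

```text
148 1324 ((290.0765380859375, 183.7132110595703), (49.79883575439453, 51.287452697753906), 145.23062133789062) [[ 485.9 -253.1   14. ]]
148 1324 ((290.2729797363281, 184.09605407714844), (31.428905487060547, 32.31709289550781), 145.70858764648438) [[ 485.6 -253.3   14. ]]
152 1276 ((290.0455627441406, 183.7172088623047), (49.50284194946289, 50.71004104614258), 143.43115234375) [[ 485.9 -253.1   14. ]]
152 1276 ((290.09600830078125, 184.06605529785156), (31.55850601196289, 32.69880294799805), 135.56272888183594) [[ 485.6 -253.2   14. ]]
[ 444.91410668 -285.28368431  148.57056956] [ 519.27616076 -274.50935999  307.07005945]
[[ 482.21515373 -233.65940889   14.        ]
 [ 487.97148532 -276.00882798   14.        ]]
```

carry_out(plan=[[0, 20, 16, -35, 0, 0, 0], [0, 21, 16, -35, 0, 0, 0], [0, 0, 0, -30, 0, 0, 0], [0, 0, 0, 0, 0, 0, 0], [0, 0, 0, 0, 0, 0, 0]])

```text
time_s: 2.17
tcp_pos: [486.8, -253.2, 49.3]
orientation: [3.14, -0.001, 0.135]
ft_force: [-0.2, 1.1, 0.1]
gripper_width: 91.5
```

```bash
python3 - <<'E'
from h import *
f=vision.grab_frame("wrist"); cv2.imwrite("pics/w2.png",f["image"])
o=sensors.observe();print(o["time_s"],o["tcp_pos"],o["orientation"])
E
```

```text
2.225 [ 487.13209207 -253.33611417   49.70751258] [ 3.13956444e+00 -2.00601669e-03  1.35563398e-01]
```

View pics/w2.png

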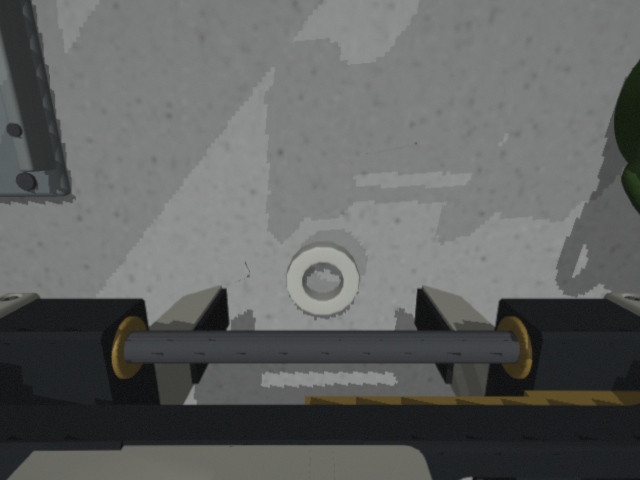

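The collar is now centred between the fingers at about (322,280). Descending.

carry_out(plan=[[0, 0, 0, -25, 0, 0, 0], [0, -1, 0, -17, 0, 0, 0], [0, 0, 0, 0, 0, 0, 0]])

```text
time_s: 2.6
tcp_pos: [485.4, -252.4, 6.4]
orientation: [-3.142, 0.0, 0.136]
ft_force: [-0.6, -0.1, -0.1]
gripper_width: 91.7
```

```bash
python3 - <<'E'
from h import *
f=vision.grab_frame("wrist"); im=f["image"]; cv2.imwrite("pics/w3.png",im)
o=sensors.observe();print(o["time_s"],o["tcp_pos"],o["ft_force"])
m=np.zeros(im.shape[:2],bool); m[200:400,225:415]=True
d=im[...,1].astype(int)-im[...,0]
for a,c,bb,M in blobs(m&(im[...,1]>150)&(d>=4),200):
    cn,h=cv2.findContours(M.astype(np.uint8),cv2.RETR_CCOMP,cv2.CHAIN_APPROX_NONE)
    for k in cn:
      if len(k)>40: e=cv2.fitEllipse(k); print(a,e, plane(f,[e[0]],14).round(1))
E
```

```text
2.65 [ 485.94772898 -252.69940855    7.12740297] [-0.26135692  0.19751795  0.43882946]
1783 ((325.4410095214844, 306.56585693359375), (65.44374084472656, 79.98413848876953), 84.92900085449219) [[ 488.3 -253.3   14. ]]
```

View pics/w3.png

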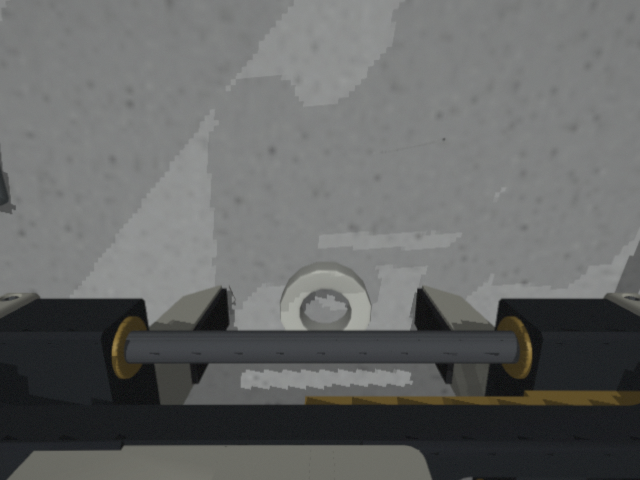

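carry_out(plan=[[0, 0, 0, -3, 0, 0, 0], [255, 0, 0, 0, 0, 0, 0], [255, 0, 0, 0, 0, 0, 0], [255, 0, 0, 0, 0, 0, 0], [255, 0, 0, 0, 0, 0, 0]])

```text
time_s: 3.28
tcp_pos: [485.7, -252.1, 3.1]
orientation: [3.141, -0.0, 0.137]
ft_force: [-0.8, -0.3, 0.1]
gripper_width: 56.6
```

carry_out(plan=[[255, 0, 0, 0, 0, 0, 0], [255, 0, 0, 0, 0, 0, 0]])

```text
time_s: 3.52
tcp_pos: [485.7, -252.1, 3.1]
orientation: [3.141, -0.0, 0.137]
ft_force: [-0.8, -0.1, 0.5]
gripper_width: 43.3
```

Gripped at 43 mm (the collar is 44 mm outside). I'll lift it and carry it towards the axle, stopping short for a look.

carry_out(plan=[[255, 0, 0, 20, 0, 0, 0], [255, 0, 0, 45, 0, 0, 0], [255, 0, 20, 50, 0, 0, 0], [255, 20, 50, 20, 0, 0, 0], [255, 20, 50, 0, 0, 0, 0]])

```text
time_s: 4.15
tcp_pos: [527.0, -131.6, 140.3]
orientation: [3.139, -0.004, 0.135]
ft_force: [1.4, -0.7, -0.7]
gripper_width: 43.2
```

carry_out(plan=[[255, 20, 50, 0, 0, 0, 0], [255, 20, 50, 0, 0, 0, 0], [255, 0, 10, 0, 0, 0, 0], [255, 0, 0, 0, 0, 0, 0], [255, 0, 0, 0, 0, 0, 0]])

```text
time_s: 4.78
tcp_pos: [565.3, -23.4, 138.0]
orientation: [3.141, 0.0, 0.136]
ft_force: [-0.0, 0.1, -0.1]
gripper_width: 43.0
```

```bash
python3 - <<'E'
from h import *
for n in ("wrist","scene","top"):
    f=vision.grab_frame(n); cv2.imwrite(f"pics/{n}4.png",f["image"])
o=sensors.observe();print(o["time_s"],o["tcp_pos"],o["orientation"],o["gripper_width"])
E
```

```text
4.925 [565.4633061  -23.41667101 138.11900674] [3.14133189e+00 5.61511470e-05 1.34930891e-01] 42.88862098072637
```

View pics/wrist4.png

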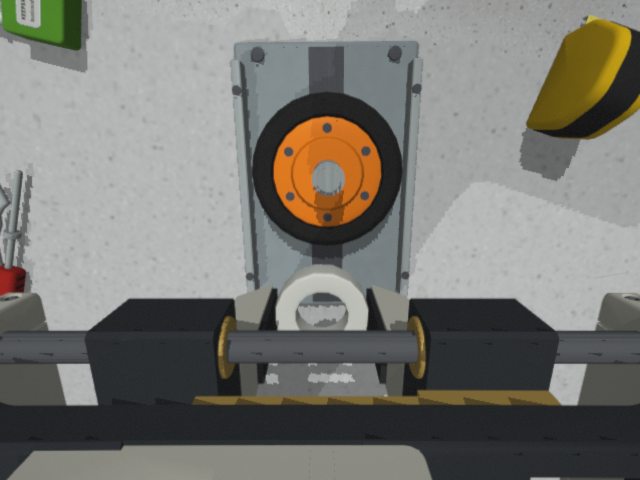

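The wrist view shows the collar held at (322,310), the hub centred at about (327,172) and the axle tip at (327,178). The slot runs vertically in the picture, so the tool yaw matches. Now measuring.

```bash
python3 - <<'E'
from h import *
f=vision.grab_frame("wrist"); im=f["image"]; h=cv2.cvtColor(im,cv2.COLOR_BGR2HSV).astype(int)
m=(h[...,0]>6)&(h[...,0]<20)&(h[...,1]>180)
b=max(blobs(m),key=lambda x:x[0]); cn,_=cv2.findContours(b[3].astype(np.uint8),cv2.RETR_EXTERNAL,cv2.CHAIN_APPROX_NONE)
k=max(cn,key=cv2.contourArea); e=cv2.fitEllipse(k); print("hub",e,plane(f,[e[0]],46))
# axle tip: grey inside hub
s=(h[...,1]<70); mm=np.zeros_like(s); mm[150:205,305:350]=True
for q in blobs(s&mm,50): print("axle",q[:3])
k=im[160:200,300:355]; cv2.imwrite("pics/ax4.png",cv2.resize(im[130:220,270:385],None,fx=6,fy=6,interpolation=cv2.INTER_NEAREST))
# slot edges
g=im[...,1].astype(int)
for r in (55,70,85,250,258): 
    row=g[r,280:375]; print(r,np.where(row<85)[0][[0,-1]]+280 if (row<85).any() else None)
# tyre ellipse
t=(h[...,2]<45); mm=np.zeros_like(t); mm[85:255,240:415]=True
b=max(blobs(t&mm),key=lambda x:x[0]); cn,_=cv2.findContours(b[3].astype(np.uint8),cv2.RETR_EXTERNAL,cv2.CHAIN_APPROX_NONE); e=cv2.fitEllipse(max(cn,key=cv2.contourArea)); print("tyre",e,plane(f,[e[0]],38))
o=sensors.observe();print(o["tcp_pos"])
c=im[255:335,270:375]; cv2.imwrite("pics/col4.png",cv2.resize(c,None,fx=6,fy=6,interpolation=cv2.INTER_NEAREST))
E
```

```text
hub ((326.67486572265625, 171.33543395996094), (106.9610824584961, 109.32514190673828), 7.61621618270874) [[623.10645441 -18.60658065  46.        ]]
axle (np.int32(889), [327.63, 178.13], [312, 161, 33, 35])
55 [309 343]
70 [310 342]
85 [309 342]
250 [307 355]
258 [312 341]
tyre ((326.804443359375, 168.94581604003906), (147.2937774658203, 151.35833740234375), 3.665649652481079) [[624.24250727 -18.65378217  38.        ]]
[565.52018295 -23.24085795 138.1414048 ]
```

View pics/ax4.png

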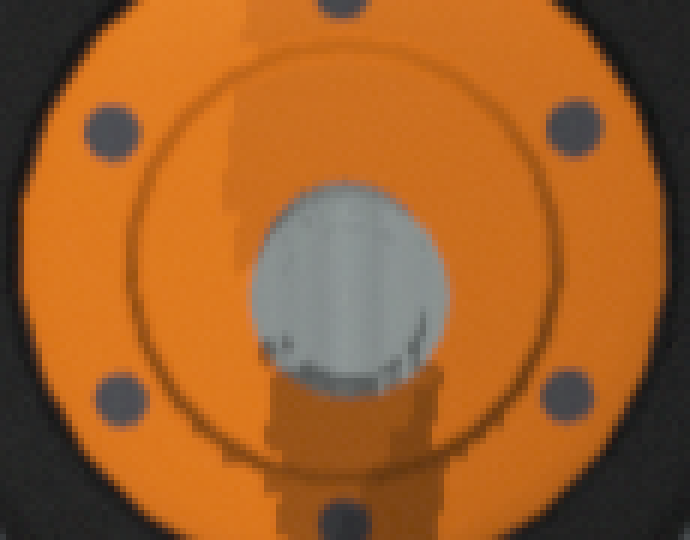

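View pics/col4.png

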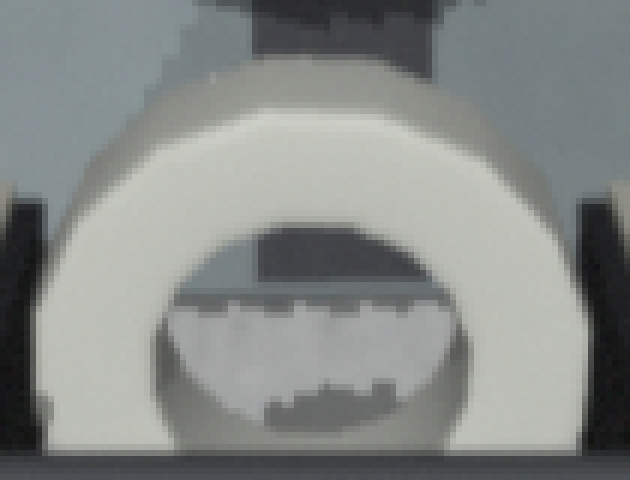

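```bash
python3 - <<'E'
from h import *
f=vision.grab_frame("wrist"); o=sensors.observe(); tcp=o["tcp_pos"]; y=o["orientation"][2]
R=np.array([[np.cos(y),np.sin(y)],[-np.sin(y),np.cos(y)]])
z=tcp[2]-3.1+14
for nm,uv in (("outer front",[321.8,255+112/6]),("hole front",[321.9,255+228/6]),("outL",[270+32/6,312]),("outR",[270+590/6,312]),("hL",[270+155/6,313]),("hR",[270+467/6,313])):
    p=plane(f,[uv],z)[0]; print(nm,p.round(1),(R@(p[:2]-tcp[:2])).round(1))
p=plane(f,[[326.67,171.33]],46)[0]; print("hub tool-frame",R@(p[:2]-tcp[:2]))
for uv in ([312.2,179],[344.5,179],[328,161]): p=plane(f,[uv],84.5)[0]; print("axle",R@(p[:2]-tcp[:2]))
f=vision.grab_frame("top")
E
```

```text
outer front [585.6 -20.  149. ] [20.3  0.3]
hole front [576.4 -21.3 149. ] [11.   0.2]
outL [564.1  -1.4 149. ] [ 1.5 21.6]
outR [569.9 -43.8 149. ] [  1.5 -21.1]
hL [564.9 -10.8 149. ] [ 1.  12.2]
hR [568.1 -34.5 149. ] [  1.  -11.7]
hub tool-frame [57.71754299 -3.19847737]
axle [55.9460786   5.89783401]
axle [ 55.94126597 -13.22815552]
axle [66.29273387 -3.40597597]
```

View pics/scene4.png

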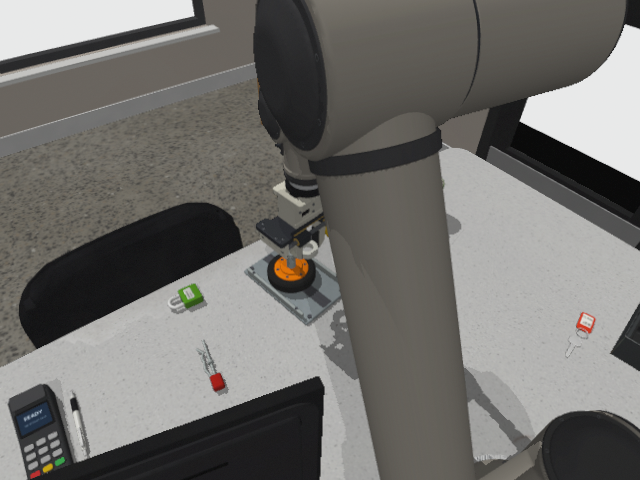

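carry_out(plan=[[255, 19, 1, 0, 0, 0, 0], [255, 20, 2, 0, 0, 0, 0], [255, 19.5, 1.3, -15, 0, 0, 0], [255, 0, 0, -28, 0, 0, 0], [255, 0, 0, 0, 0, 0, 0]])

```text
time_s: 5.7
tcp_pos: [622.5, -17.8, 92.8]
orientation: [-3.14, 0.005, 0.136]
ft_force: [-0.1, -0.2, -0.7]
gripper_width: 42.8
```

```bash
python3 - <<'E'
from h import *
f=vision.grab_frame("wrist"); im=f["image"];cv2.imwrite("pics/w5.png",im)
o=sensors.observe();print(o["time_s"],o["tcp_pos"],o["orientation"],o["ft_force"])
E
```

```text
5.75 [623.49658549 -17.94357164  94.44863833] [-3.14106092e+00  2.24645939e-03  1.36524785e-01] [ 0.29983022 -0.32291375 -0.67247041]
```

View pics/w5.png

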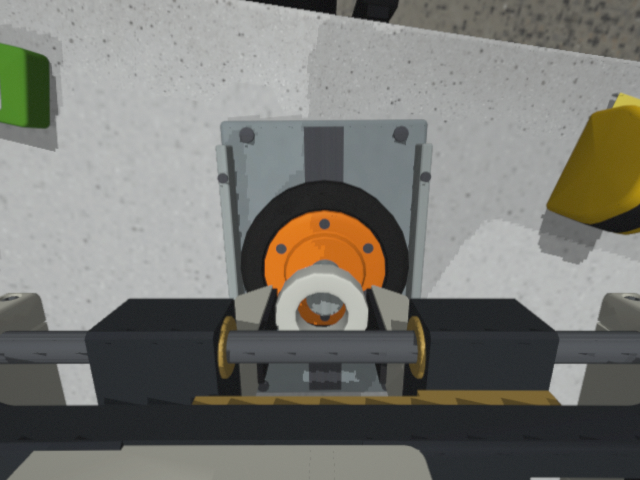

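```bash
python3 - <<'E'
from h import *
f=vision.grab_frame("wrist"); im=f["image"]
cv2.imwrite("pics/w5c.png",cv2.resize(im[245:335,265:380],None,fx=6,fy=6,interpolation=cv2.INTER_NEAREST))
o=sensors.observe();tcp=o["tcp_pos"];y=o["orientation"][2];print(tcp)
R=np.array([[np.cos(y),np.sin(y)],[-np.sin(y),np.cos(y)]])
h=cv2.cvtColor(im,cv2.COLOR_BGR2HSV).astype(int)
t=(h[...,2]<50); mm=np.zeros_like(t); mm[170:300,235:415]=True
ys,xs=np.where(t&mm&(np.arange(480)[:,None]<285))
cn=[]
for r in range(182,286,2):
    c=np.where((t&mm)[r])[0]
    if len(c)>3: cn+= [[c[0],r],[c[-1]+1,r]]
e=cv2.fitEllipse(np.array(cn,np.float32)); print("tyre",e,[ (R@(plane(f,[e[0]],z)[0][:2]-tcp[:2])).round(1) for z in (36,40)])
m=(h[...,0]>6)&(h[...,0]<20)&(h[...,1]>180)
cn=[]
for r in range(212,290,2):
    c=np.where(m[r,250:400])[0]+250
    if len(c)>3: cn+= [[c[0],r]] + [[c[-1]+1,r]]
e=cv2.fitEllipse(np.array(cn,np.float32)); print("hub",e,R@(plane(f,[e[0]],46)[0][:2]-tcp[:2]))
E
```

```text
[624.23922137 -18.0092366   95.59518759]
tyre ((324.31781005859375, 266.1089172363281), (165.9744873046875, 167.37139892578125), 177.38282775878906) [array([-1.1, -1. ]), array([ 0.3, -1. ])]
hub ((324.2130126953125, 265.476318359375), (107.16084289550781, 119.5209732055664), 89.11149597167969) [ 2.85968015 -0.87578181]
```

View pics/w5c.png

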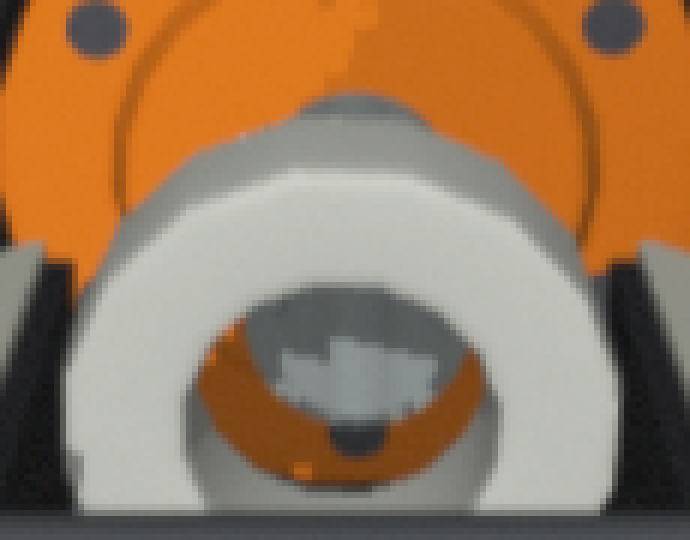

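```bash
python3 - <<'E'
from h import *
f=vision.grab_frame("wrist"); o=sensors.observe();tcp=o["tcp_pos"];y=o["orientation"][2];print(tcp)
R=np.array([[np.cos(y),np.sin(y)],[-np.sin(y),np.cos(y)]])
for nm,uv,z in (("axle base front",[324.6,260.8],46),("tip back",[324.6,315.3],84.5),("collar out front",[322,245+170/6],tcp[2]+11),("hole front",[322,245+285/6],tcp[2]+11),("hole back bottom",[322,245+488/6],tcp[2]-3.1),("axL",[265+245/6,245+320/6],82),("axR",[265+470/6,245+320/6],82),("hL",[265+187/6,315],tcp[2]+11),("hR",[265+497/6,315],tcp[2]+11)):
    print(nm,(R@(plane(f,[uv],z)[0][:2]-tcp[:2])).round(1))
E
```

```text
[624.64691084 -18.03050193  96.22558467]
axle base front [ 6.  -1.3]
tip back [-11.7  -1. ]
collar out front [20.4  0.4]
hole front [11.2  0.4]
hole back bottom [-13.5   0.4]
axL [-3.1  9. ]
axR [ -3.1 -10.9]
hL [ 0.  12.3]
hR [  0.1 -11.4]
```

carry_out(plan=[[255, 0, 0, 0, 0, 0, 0], [255, 0, 0, 0, 0, 0, 0], [255, 0, 0, 0, 0, 0, 0]])

```text
time_s: 6.22
tcp_pos: [624.3, -17.8, 95.5]
orientation: [3.141, -0.001, 0.137]
ft_force: [-0.4, 0.3, 0.2]
gripper_width: 42.9
```

```bash
python3 - <<'E'
from h import *
o=sensors.observe();tcp=o["tcp_pos"];y=o["orientation"][2];print(o["time_s"],tcp,o["ft_force"])
f=vision.grab_frame("wrist"); im=f["image"]; print(sensors.observe()["tcp_pos"])
cv2.imwrite("pics/w6c.png",cv2.resize(im[245:335,265:380],None,fx=6,fy=6,interpolation=cv2.INTER_NEAREST))
R=np.array([[np.cos(y),np.sin(y)],[-np.sin(y),np.cos(y)]])
print(R@(f["pose"][:2,3]-tcp[:2]),f["pose"][2,3]-tcp[2])
E
```

```text
6.225 [624.28490192 -17.81306727  95.53424977] [-0.37576114  0.25549817  0.23478151]
[624.22787282 -17.81040502  95.39534865]
[75.06274041  0.57831665] 158.4979667120204
```

View pics/w6c.png

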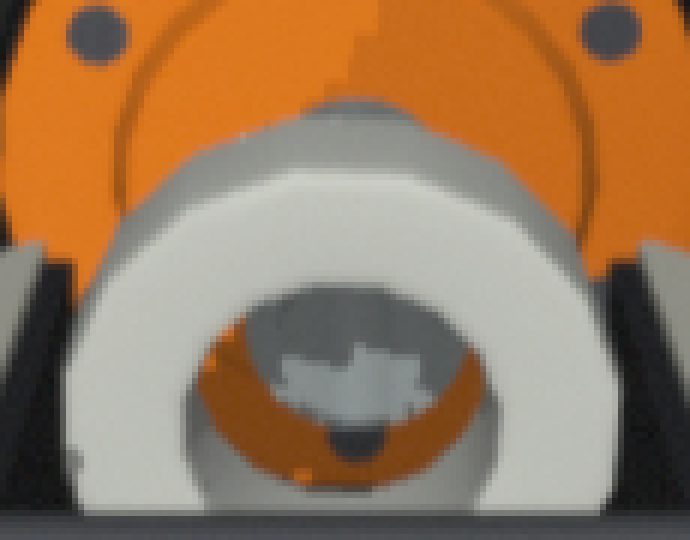

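```bash
python3 - <<'E'
from h import *
f=vision.grab_frame("wrist")
def tool(f,tcp,y,uv,z):
    R=np.array([[np.cos(y),np.sin(y)],[-np.sin(y),np.cos(y)]]); return (R@(plane(f,[uv],z)[0][:2]-tcp[:2])).round(1)
o=sensors.observe();t2=o["tcp_pos"];print(t2)
import copy
g=copy.deepcopy(f); t1=np.array([565.48,-23.33,138.13]); g["pose"]=f["pose"].copy(); g["pose"][:3,3]+=t1-t2
im=cv2.imread("pics/wrist4.png"); h=cv2.cvtColor(im,cv2.COLOR_BGR2HSV).astype(int)
m=(h[...,0]>6)&(h[...,0]<20)&(h[...,1]>180)
c=np.where(m[100:240,327])[0]+100; r=np.where(m[171,240:410])[0]+240; print(c[0],c[-1],r[0],r[-1])
y=.1355
print("view1 hub front/back/L/R",[tool(g,t1,y,u,46) for u in ([327,c[0]],[327,c[-1]+1],[r[0],171.5],[r[-1]+1,171.5])])
print("tyre f/b",[tool(g,t1,y,u,z) for u,z in (([327,93],40),([327,244],36))])
print("axle front base",tool(g,t1,y,[327.6,160.3],46),"back",[tool(g,t1,y,[327.6,195.8],z) for z in (78,81,84.5)])
print("view2 base",tool(f,t2,y,[324.6,261.7],46),"back",[tool(f,t2,y,[324.6,315.3],z) for z in (78,81,84.5)],"LR",[[tool(f,t2,y,[265+c/6,245+320/6],z) for z in (78,81,84.5)] for c in (245,470)])
E
```

```text
[624.18560538 -17.81153651  95.27136596]
116 225 274 380
view1 hub front/back/L/R [array([93.9, -2.9]), array([19. , -3.4]), array([57.7, 33.7]), array([ 57.8, -40.7])]
tyre f/b [array([108.9,  -2.9]), array([ 2.6, -3.6])]
axle front base [65.3 -3.5] back [array([45.2, -3.1]), array([45.6, -3.1]), array([46.1, -3. ])]
view2 base [ 5.9 -1.3] back [array([-14.5,  -1.1]), array([-12.9,  -1.1]), array([-11.1,  -1.1])] LR [[array([-4.3,  9.1]), array([-3. ,  8.9]), array([-1.4,  8.8])], [array([ -4.3, -11.2]), array([ -3., -11.]), array([ -1.4, -10.8])]]
```

carry_out(plan=[[255, -1.5, -1.7, 0, 0, 0, 0], [255, 0, 0, -4, 0, 0, 0], [255, 0, 0, -4, 0, 0, 0], [255, 0, 0, -2, 0, 0, 0], [255, 0, 0, 0, 0, 0, 0]])

```text
time_s: 6.95
tcp_pos: [622.5, -19.5, 84.7]
orientation: [-3.142, 0.001, 0.137]
ft_force: [1.5, 1.0, -0.3]
gripper_width: 43.3
```

```bash
python3 - <<'E'
from h import *
f=vision.grab_frame("wrist"); im=f["image"]
cv2.imwrite("pics/w7c.png",cv2.resize(im[245:335,265:380],None,fx=6,fy=6,interpolation=cv2.INTER_NEAREST))
o=sensors.observe();print(o["time_s"],o["tcp_pos"],o["orientation"],o["ft_force"])
E
```

```text
7.0 [622.64008714 -19.47000092  84.976095  ] [3.14152591e+00 1.73103899e-04 1.36827358e-01] [-0.14252318  0.23602981 -0.37031311]
```

View pics/w7c.png

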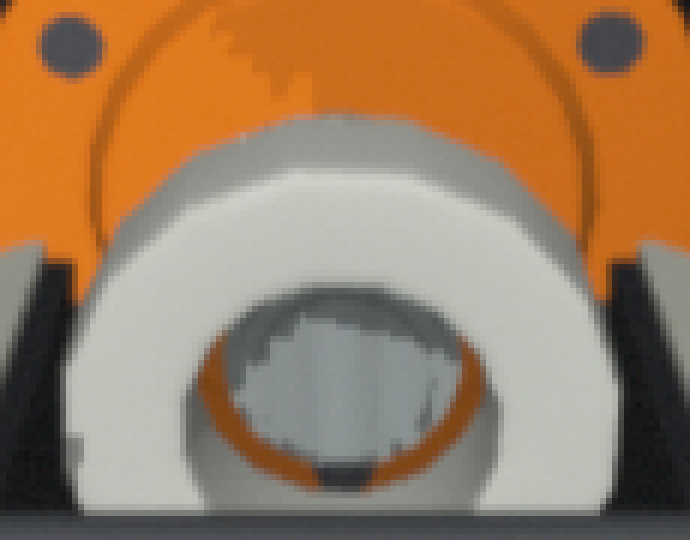

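The axle tip now sits centred inside the collar hole and the force is near zero. I'll lower gently.

carry_out(plan=[[255, 0, 0, -4, 0, 0, 0], [255, 0, 0, -4, 0, 0, 0], [255, 0, 0, -4, 0, 0, 0], [255, 0, 0, -3, 0, 0, 0], [255, 0, 0, 0, 0, 0, 0]])

```text
time_s: 7.62
tcp_pos: [622.5, -19.5, 69.7]
orientation: [-3.142, 0.001, 0.137]
ft_force: [-0.5, 0.6, -1.2]
gripper_width: 43.2
```

carry_out(plan=[[255, 0, 0, -5, 0, 0, 0], [255, 0, 0, -5, 0, 0, 0], [255, 0, 0, -5, 0, 0, 0], [255, 0, 0, -3, 0, 0, 0], [255, 0, 0, 0, 0, 0, 0]])

```text
time_s: 8.25
tcp_pos: [622.5, -19.5, 51.7]
orientation: [-3.142, 0.001, 0.137]
ft_force: [-0.9, -1.0, -0.4]
gripper_width: 43.2
```

carry_out(plan=[[255, 0, 0, -1, 0, 0, 0], [255, 0, 0, -0.5, 0, 0, 0], [255, 0, 0, 0, 0, 0, 0]])

```text
time_s: 8.62
tcp_pos: [622.7, -19.5, 50.7]
orientation: [3.141, -0.0, 0.137]
ft_force: [0.4, 0.1, 0.1]
gripper_width: 43.3
```

carry_out(plan=[[255, 0, 0, -1, 0, 0, 0], [255, 0, 0, -0.5, 0, 0, 0], [255, 0, 0, 0, 0, 0, 0]])

```text
time_s: 9.0
tcp_pos: [622.6, -19.5, 49.1]
orientation: [3.142, 0.0, 0.137]
ft_force: [0.1, 1.0, -0.6]
gripper_width: 43.1
```

carry_out(plan=[[255, 0, 0, -0.5, 0, 0, 0], [255, 0, 0, 0, 0, 0, 0], [0, 0, 0, 0, 0, 0, 0], [0, 0, 0, 0, 0, 0, 0], [0, 0, 0, 0, 0, 0, 0]])

```text
time_s: 9.62
tcp_pos: [622.5, -19.5, 48.2]
orientation: [-3.142, 0.0, 0.137]
ft_force: [0.3, 0.3, 1.0]
gripper_width: 68.2
```

carry_out(plan=[[0, 0, 0, 0, 0, 0, 0], [0, 0, 0, 20, 0, 0, 0], [0, 0, 0, 40, 0, 0, 0], [0, -30, 20, 40, 0, 0, 0], [0, -10, 40, 10, 0, 0, -0.05]])

```text
time_s: 10.25
tcp_pos: [583.0, 39.9, 161.5]
orientation: [3.141, -0.004, 0.083]
ft_force: [0.8, 0.8, -0.6]
gripper_width: 91.9
```

```bash
python3 - <<'E'
from h import *
f=vision.grab_frame("wrist"); im=f["image"]; cv2.imwrite("pics/w8.png",im)
o=sensors.observe();print(o["time_s"],o["tcp_pos"],o["orientation"],o["ft_force"],o["gripper_width"])
E
```

```text
10.3 [581.81733172  45.3696841  161.82314874] [-3.13959625 -0.00371875  0.08427872] [-1.18887285  3.26480186  0.71266373] 91.89008895375429
```

View pics/w8.png

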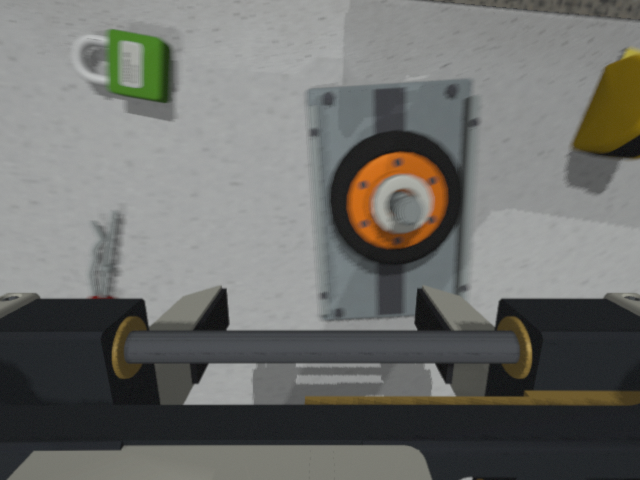

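The collar lies on the hub round the axle at (403,203). The picture is motion-blurred, so I'll check again later. Now to the clip.

carry_out(plan=[[0, -25, 40, -5, 0, 0, -0.06], [0, -27, 42, -5, 0, 0, -0.07], [0, -27, 42, 0, 0, 0, -0.07], [0, -27, 42, 0, 0, 0, -0.06], [0, -20, 30, 0, 0, 0, -0.05]])

```text
time_s: 10.92
tcp_pos: [455.4, 238.0, 148.5]
orientation: [3.142, 0.0, -0.224]
ft_force: [0.5, 0.4, 0.2]
gripper_width: 91.5
```

carry_out(plan=[[0, 0, 0, 0, 0, 0, 0], [0, 0, 0, 0, 0, 0, 0], [0, 0, 0, 0, 0, 0, 0]])

```text
time_s: 11.3
tcp_pos: [457.3, 235.6, 148.5]
orientation: [3.141, -0.0, -0.224]
ft_force: [-0.3, 0.1, -1.0]
gripper_width: 91.6
```

```bash
python3 - <<'E'
from h import *
f=vision.grab_frame("wrist"); im=f["image"]; cv2.imwrite("pics/w9.png",im)
o=sensors.observe();print(o["time_s"],o["tcp_pos"],o["orientation"],o["ft_force"],o["gripper_width"])
h=cv2.cvtColor(im,cv2.COLOR_BGR2HSV).astype(int)
m=((h[...,0]<8)|(h[...,0]>172))&(h[...,1]>150)&(h[...,2]>60)
for b in blobs(m,100):
    cn,_=cv2.findContours(b[3].astype(np.uint8),cv2.RETR_EXTERNAL,cv2.CHAIN_APPROX_NONE); e=cv2.minAreaRect(max(cn,key=cv2.contourArea)); print(b[:3],e,plane(f,[e[0]],16))
E
```

```text
11.35 [457.27910104 235.62456447 148.46969594] [ 3.14138153e+00 -9.76145450e-06 -2.24445966e-01] [ 0.30027197  0.23828057 -0.07033543] 91.34919940876948
(np.int32(834), [305.22, 201.68], [293, 184, 26, 36]) ((305.2331848144531, 201.66334533691406), (34.906394958496094, 24.769058227539062), 87.1375961303711) [[489.88953943 242.51462515  16.        ]]
```

View pics/w9.png

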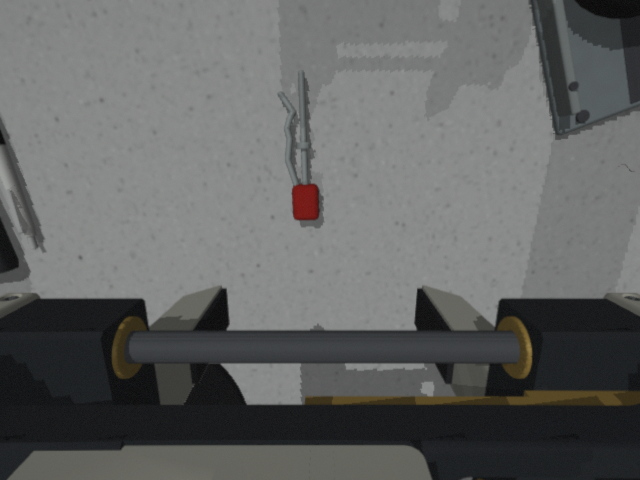

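The grip is at (305,202), the leg tip at (301.5,72), and the leg leaves the grip at (305.5,184).

```bash
python3 - <<'E'
from h import *
f=vision.grab_frame("wrist"); im=f["image"]
cv2.imwrite("pics/w9c.png",cv2.resize(im[65:225,260:350],None,fx=3.7,fy=3.7,interpolation=cv2.INTER_NEAREST))
g=cv2.cvtColor(im,cv2.COLOR_BGR2GRAY).astype(int)
pts=[]
for r in list(range(76,138,4))+list(range(154,180,4)):
    print(r,g[r,292:316].tolist())
p=plane(f,[[301.7,72],[305.5,184],[305.2,201.7]],8); d=p[0]-p[1]; print(p.round(1),np.arctan2(d[1],d[0]),np.linalg.norm(p[0]-p[2]))
E
```

```text
76 [120, 122, 122, 123, 123, 119, 96, 104, 110, 109, 92, 82, 94, 119, 122, 123, 122, 121, 121, 122, 121, 121, 119, 121]
80 [122, 122, 122, 122, 121, 118, 100, 104, 110, 109, 97, 80, 66, 76, 88, 118, 123, 124, 124, 122, 123, 122, 123, 122]
84 [135, 136, 132, 124, 122, 119, 105, 104, 111, 113, 98, 84, 69, 76, 78, 87, 118, 122, 122, 122, 122, 123, 123, 124]
88 [136, 136, 135, 132, 124, 118, 100, 101, 109, 112, 99, 85, 71, 77, 77, 79, 86, 118, 121, 122, 121, 122, 121, 122]
92 [136, 133, 127, 125, 122, 120, 108, 101, 108, 112, 101, 87, 72, 77, 81, 97, 119, 123, 121, 122, 122, 121, 121, 119]
96 [121, 122, 119, 120, 121, 118, 101, 97, 108, 109, 103, 90, 75, 70, 77, 88, 117, 124, 124, 126, 126, 125, 124, 124]
100 [120, 121, 121, 122, 124, 122, 117, 101, 106, 110, 103, 93, 76, 66, 73, 76, 85, 117, 123, 123, 121, 121, 121, 121]
104 [119, 123, 123, 123, 122, 122, 118, 105, 105, 109, 107, 95, 78, 68, 73, 80, 105, 110, 122, 124, 124, 123, 125, 130]
108 [103, 96, 102, 120, 123, 124, 119, 98, 103, 111, 110, 97, 80, 68, 76, 82, 100, 122, 123, 124, 124, 127, 133, 133]
112 [113, 101, 86, 77, 98, 132, 
[... 992 characters left out ...]
 124, 135]
162 [79, 80, 82, 85, 110, 136, 139, 138, 135, 116, 117, 123, 119, 105, 85, 69, 77, 82, 102, 136, 139, 138, 139, 139]
166 [84, 73, 89, 120, 125, 126, 131, 130, 127, 110, 115, 122, 121, 108, 90, 70, 79, 80, 84, 104, 136, 137, 138, 137]
170 [108, 92, 75, 88, 122, 124, 126, 124, 123, 114, 112, 121, 122, 112, 91, 71, 77, 83, 103, 123, 134, 137, 137, 139]
174 [122, 113, 98, 81, 86, 122, 124, 126, 123, 113, 109, 121, 122, 111, 95, 74, 76, 78, 87, 120, 125, 126, 124, 124]
178 [118, 121, 116, 104, 85, 78, 101, 103, 106, 119, 109, 120, 122, 115, 97, 75, 76, 78, 81, 90, 119, 119, 120, 121]
[[586.5 222.3   8. ]
 [503.1 239.4   8. ]
 [488.7 243.2   8. ]] -0.20297377867471408 100.00946965114328
```

```bash
python3 - <<'E'
from h import *
f=vision.grab_frame("wrist"); o=sensors.observe(); print(o["tcp_pos"],o["orientation"][2])
p=plane(f,[[300.6,76],[304.4,178],[304.6,184]],8); d=p[0]-p[1]; y=np.arctan2(d[1],d[0]);print(p.round(1),y)
q=plane(f,[[305.23,201.66]],14)[0]; print(q)
m=p[1]; u=d/np.linalg.norm(d); print("foot on leg line of grip centre:",m+u*((q-m)@u))
E
```

```text
[457.12494723 235.77965793 148.46766947] -0.22438228775130487
[[583.9 223.8   8. ]
 [508.  239.2   8. ]
 [503.2 240.2   8. ]] -0.2003679296719939
[489.48150804 242.71762322  14.        ]
foot on leg line of grip centre: [489.53347919 242.97352135   8.        ]
```

carry_out(plan=[[0, 16, 3.5, -40, 0, 0, 0.012], [0, 16.2, 3.7, -40, 0, 0, 0.012], [0, 0, 0, -38, 0, 0, 0], [0, 0, 0, 0, 0, 0, 0], [0, 0, 0, 0, 0, 0, 0]])

```text
time_s: 12.08
tcp_pos: [489.7, 243.7, 31.8]
orientation: [-3.141, -0.001, -0.2]
ft_force: [-0.4, 1.0, 0.3]
gripper_width: 91.8
```

```bash
python3 - <<'E'
from h import *
f=vision.grab_frame("wrist"); im=f["image"]; cv2.imwrite("pics/w10.png",im)
o=sensors.observe();print(o["time_s"],o["tcp_pos"],o["orientation"],o["ft_force"])
E
```

```text
12.125 [489.99981363 243.93308196  32.30502603] [-3.14023717e+00 -2.51250465e-03 -1.99411637e-01] [ 0.65706     0.13014439 -0.01890932]
```

View pics/w10.png

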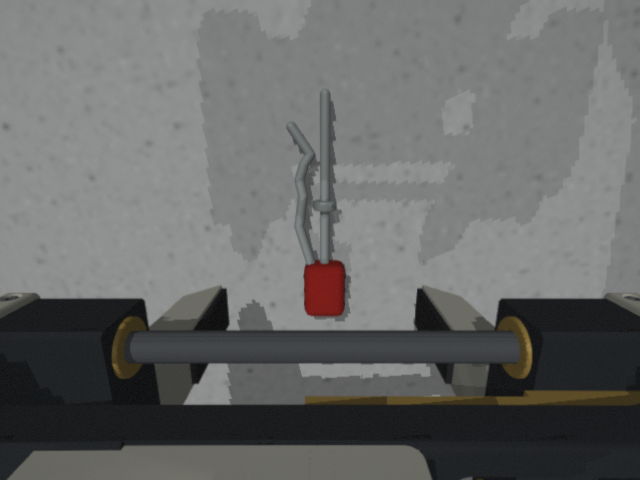

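carry_out(plan=[[0, -0.3, -0.8, -15, 0, 0, 0], [0, 0, 0, -12, 0, 0, 0], [0, 0, 0, 0, 0, 0, 0], [0, 0, 0, -1.5, 0, 0, 0], [0, 0, 0, 0, 0, 0, 0]])

```text
time_s: 12.75
tcp_pos: [488.7, 243.0, 2.2]
orientation: [-3.142, -0.0, -0.199]
ft_force: [0.3, -0.4, -0.6]
gripper_width: 91.6
```

carry_out(plan=[[255, 0, 0, 0, 0, 0, 0], [255, 0, 0, 0, 0, 0, 0], [255, 0, 0, 0, 0, 0, 0], [255, 0, 0, 0, 0, 0, 0], [255, 0, 0, 0, 0, 0, 0]])

```text
time_s: 13.38
tcp_pos: [488.5, 242.9, 2.1]
orientation: [3.141, 0.0, -0.199]
ft_force: [-0.1, 0.1, -0.7]
gripper_width: 46.4
```

carry_out(plan=[[255, 0, 0, 0, 0, 0, 0], [255, 0, 0, 0, 0, 0, 0], [255, 0, 0, 0, 0, 0, 0]])

```text
time_s: 13.75
tcp_pos: [488.5, 242.9, 2.1]
orientation: [3.141, 0.0, -0.199]
ft_force: [0.1, 1.1, 0.6]
gripper_width: 21.5
```

```bash
python3 - <<'E'
from h import *
f=vision.grab_frame("wrist"); im=f["image"]; cv2.imwrite("pics/w11.png",im)
o=sensors.observe();print(o["time_s"],o["tcp_pos"],o["orientation"],o["ft_force"],o["gripper_width"])
E
```

```text
13.8 [488.54392476 242.8814446    2.05473165] [ 3.14147130e+00  7.95665618e-05 -1.99245702e-01] [ 0.4502545  -0.24911667  0.12401877] 21.528638626165744
```

View pics/w11.png

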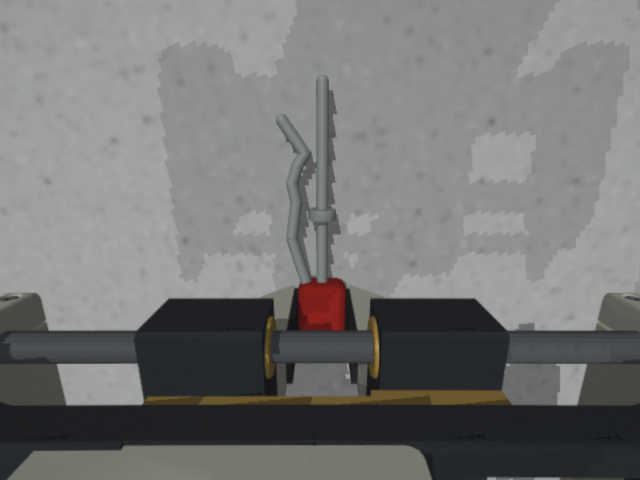

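Gripped at 21.5 mm with the TCP at z = 2.1, so the hole height corresponds to TCP z ≈ 62.1. I'll lift and move in front of the wheel.

carry_out(plan=[[255, 0, 0, 15, 0, 0, 0], [255, 0, 0, 40, 0, 0, 0], [255, -5, -20, 50, 0, 0, 0.04], [255, -10, -40, 23, 0, 0, 0.06], [255, -5, -50, 0, 0, 0, 0.07]])

```text
time_s: 14.42
tcp_pos: [469.5, 132.5, 133.2]
orientation: [-3.141, -0.006, -0.025]
ft_force: [2.0, -0.5, -1.2]
gripper_width: 21.8
```

carry_out(plan=[[255, 0, -50, 0, 0, 0, 0.07], [255, 0, -50, 0, 0, 0, 0.06], [255, 0, -45, 0, 0, 0, 0.04], [255, 0, -26, 0, 0, 0, 0], [255, 0, 0, 0, 0, 0, 0]])

```text
time_s: 15.05
tcp_pos: [468.7, -39.6, 130.9]
orientation: [3.141, -0.001, 0.138]
ft_force: [0.1, 1.3, -1.0]
gripper_width: 21.4
```

carry_out(plan=[[255, 0, 0, 0, 0, 0, 0], [255, 0, 0, 0, 0, 0, 0]])

```text
time_s: 15.3
tcp_pos: [468.5, -37.0, 130.3]
orientation: [-3.142, -0.0, 0.142]
ft_force: [-0.3, -1.0, -0.4]
gripper_width: 21.8
```

```bash
python3 - <<'E'
from h import *
for n in ("wrist","scene"):
    f=vision.grab_frame(n); im=f["image"]; cv2.imwrite(f"pics/{n}12.png",im)
o=sensors.observe();print(o["time_s"],o["tcp_pos"],o["orientation"],o["ft_force"],o["gripper_width"])
E
```

```text
15.4 [468.54355291 -37.19807919 130.17066492] [ 3.14158084e+00 -1.46346403e-05  1.42280658e-01] [ 0.67570676  0.04386443 -1.36686411] 22.083576367407968
```

View pics/wrist12.png

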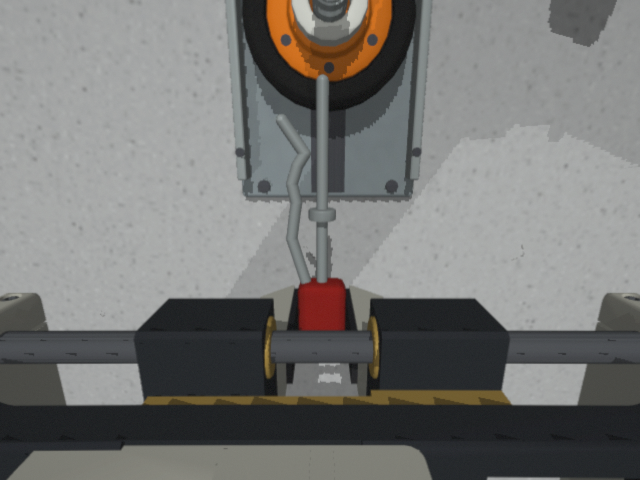

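View pics/scene12.png

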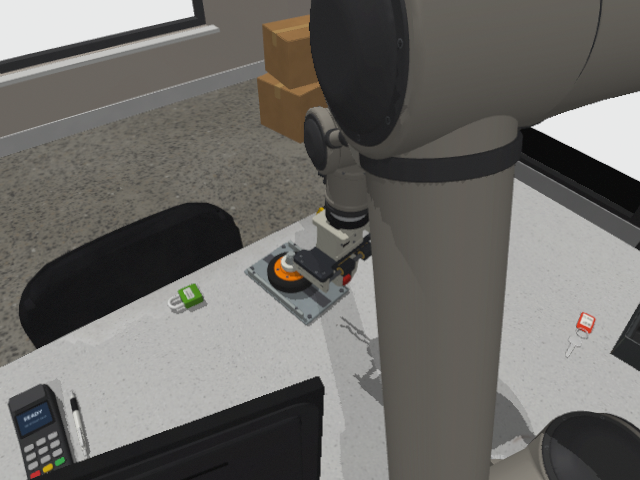

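The clip sits as it did at the grasp, with the tip at (322,78) and the leg straight ahead, so it has not slipped. The collar still rests on the hub. Next I'll fit the leg line and the stand and slot edges for yaw and lateral offset.

```bash
python3 - <<'E'
from h import *
f=vision.grab_frame("wrist"); im=f["image"]; g=cv2.cvtColor(im,cv2.COLOR_BGR2GRAY).astype(float)
o=sensors.observe();tcp=o["tcp_pos"];y=o["orientation"][2]
R=np.array([[np.cos(y),np.sin(y)],[-np.sin(y),np.cos(y)]])
T=lambda F,t,uv,z:(plane(F,uv,z)[:,:2]-t[:2])@R.T
# leg on w11 image (at desk; uniform bg): edges
w=cv2.cvtColor(cv2.imread("pics/w11.png"),cv2.COLOR_BGR2GRAY).astype(float)
for r in (85,100,120,140,180,240,260): print(r,w[r,310:336].astype(int).tolist())
# stand/slot in wrist4
w4=cv2.cvtColor(cv2.imread("pics/wrist4.png"),cv2.COLOR_BGR2GRAY).astype(float)
for r in (52,60,80,88): print(r, w4[r,302:350].astype(int).tolist())
cv2.imwrite("pics/w12c.png",cv2.resize(im[0:90,265:395],None,fx=6,fy=6,interpolation=cv2.INTER_NEAREST))
E
```

```text
85 [144, 144, 146, 146, 145, 139, 108, 108, 115, 123, 128, 131, 133, 127, 118, 110, 100, 88, 90, 139, 145, 145, 144, 144, 143, 144]
100 [144, 144, 144, 143, 144, 140, 117, 109, 118, 124, 129, 133, 132, 126, 117, 108, 99, 87, 75, 90, 93, 92, 92, 93, 103, 141]
120 [140, 142, 142, 141, 144, 141, 115, 110, 117, 125, 128, 131, 132, 126, 118, 107, 100, 84, 76, 92, 91, 92, 95, 119, 140, 144]
140 [145, 143, 144, 145, 144, 140, 116, 110, 119, 124, 128, 132, 130, 125, 116, 108, 96, 85, 79, 90, 88, 94, 115, 139, 142, 142]
180 [145, 145, 143, 145, 143, 139, 114, 108, 118, 124, 130, 128, 129, 123, 114, 107, 94, 81, 83, 91, 93, 92, 91, 90, 96, 122]
240 [146, 147, 146, 146, 145, 140, 110, 106, 117, 125, 128, 128, 126, 120, 113, 103, 88, 77, 89, 90, 93, 92, 93, 105, 142, 146]
260 [148, 147, 146, 147, 147, 144, 127, 110, 118, 126, 129, 127, 126, 120, 111, 100, 86, 78, 89, 91, 91, 92, 91, 104, 141, 146]
52 [138, 139, 139, 139, 139, 134, 109, 84, 79, 81, 81, 79, 80, 81, 80, 78, 78, 80, 80, 80, 79, 80, 81, 81, 81, 82, 82, 84, 81, 81, 81, 78, 73, 73, 73, 74, 74, 74, 75, 74, 73, 81, 121, 125, 124, 125, 126, 126]
60 [141, 140, 141, 139, 140, 137, 119, 86, 82, 80, 81, 79, 79, 80, 80, 80, 79, 80, 79, 78, 79, 80, 81, 80, 82, 80, 82, 82, 80, 81, 81, 72, 73, 73, 73, 73, 72, 72, 74, 73, 74, 81, 121, 126, 127, 124, 126, 126]
80 [140, 138, 140, 139, 141, 140, 132, 90, 81, 79, 79, 78, 78, 80, 80, 80, 79, 79, 79, 78, 72, 71, 72, 75, 72, 73, 74, 74, 74, 73, 73, 72, 75, 72, 71, 73, 73, 73, 74, 75, 75, 91, 120, 122, 123, 124, 123, 124]
88 [136, 130, 129, 128, 127, 125, 118, 81, 75, 71, 72, 72, 72, 72, 75, 70, 71, 72, 73, 72, 73, 72, 72, 73, 73, 72, 75, 76, 75, 73, 73, 73, 71, 74, 72, 74, 72, 75, 74, 74, 76, 91, 122, 124, 124, 125, 125, 125]
```

View pics/w12c.png

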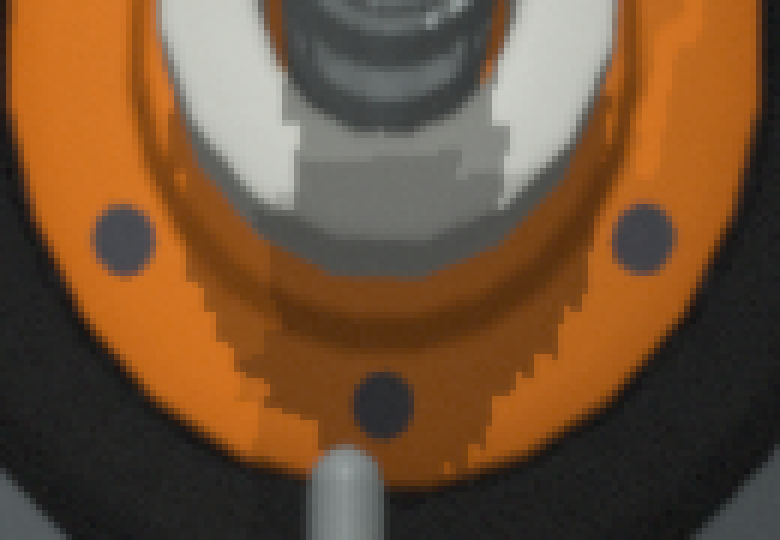

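```bash
python3 - <<'E'
from h import *
f=vision.grab_frame("wrist"); im=f["image"]
o=sensors.observe();tcp=o["tcp_pos"];y=o["orientation"][2]
R=np.array([[np.cos(y),np.sin(y)],[-np.sin(y),np.cos(y)]])
T=lambda uv,z:((plane(f,[uv],z)[:,:2]-tcp[:2])@R.T)[0].round(2)
lz=tcp[2]+5.9
print(tcp,y,"bolt",T([328.8,67.5],46),"bL",T([285.5,40],46),"bR",T([372,39.6],46))
print("leg",T([321.9,80],lz),T([321.9,250],lz),"tip end",T([321.9,75],lz))
w4=plane  # axle expected
print("axle pred from earlier",R@(np.array([621.3,-19.3])-tcp[:2]))
print("collar bottom-front",T([265+385/6,278/6],46),"axle rear edge",T([265+392/6,130/6],60))
E
```

```text
[468.55535712 -37.45404281 130.08600227] 0.1419770249668546 bolt [121.52  -3.76] bL [136.64  22.73] bR [136.85 -29.99]
leg [99.88  0.59] [29.84  0.55] tip end [101.67   0.59]
axle pred from earlier [153.77656047  -3.64206664]
collar bottom-front [133.22  -3.91] axle rear edge [142.29  -4.23]
```

carry_out(plan=[[255, 15.3, 0, -17, 0, 0, 0], [255, 15, 0, -20, 0, 0, 0], [255, 0, 0, -20, 0, 0, 0], [255, 0, 0, -11, 0, 0, 0], [255, 0, 0, 0, 0, 0, 0]])

```text
time_s: 16.12
tcp_pos: [498.3, -37.8, 61.5]
orientation: [-3.141, 0.002, 0.141]
ft_force: [-0.1, 0.1, -0.7]
gripper_width: 21.7
```

carry_out(plan=[[255, 0, 0, 0, 0, 0, 0], [255, 0, 0, 0, 0, 0, 0]])

```text
time_s: 16.38
tcp_pos: [499.3, -38.2, 62.8]
orientation: [3.141, -0.001, 0.141]
ft_force: [-0.4, -0.5, -1.7]
gripper_width: 21.8
```

```bash
python3 - <<'E'
from h import *
f=vision.grab_frame("wrist"); im=f["image"]; cv2.imwrite("pics/w13.png",im)
cv2.imwrite("pics/w13c.png",cv2.resize(im[0:120,240:400],None,fx=5,fy=5,interpolation=cv2.INTER_NEAREST))
o=sensors.observe();print(o["time_s"],o["tcp_pos"],o["orientation"],o["ft_force"],o["gripper_width"])
f=vision.grab_frame("scene"); im=f["image"]; cv2.imwrite("pics/s13c.png",cv2.resize(im[220:320,240:370],None,fx=6,fy=6,interpolation=cv2.INTER_CUBIC))
E
```

```text
16.425 [499.23604353 -38.185459    62.75000325] [ 3.14103515e+00 -1.22614346e-03  1.40761457e-01] [ 0.75218901  0.46759272 -0.39787768] 21.775147172517563
```

View pics/w13c.png

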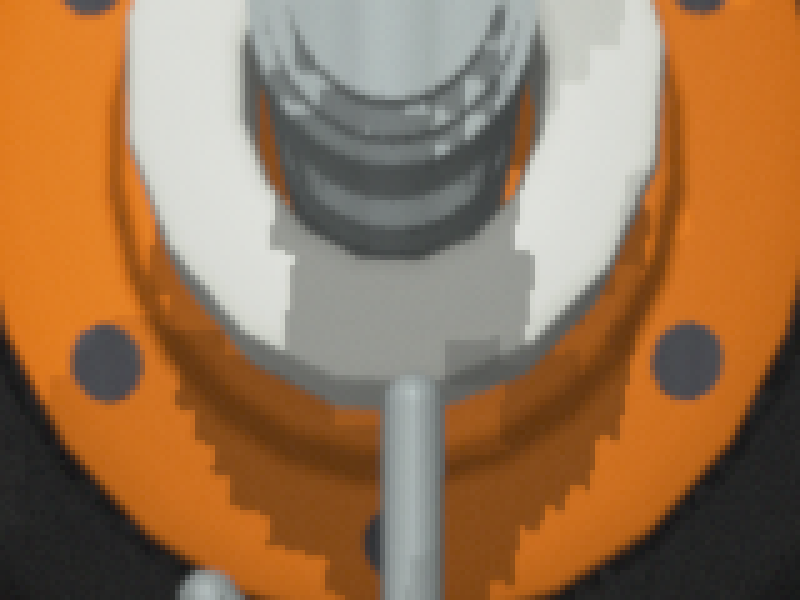

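View pics/s13c.png

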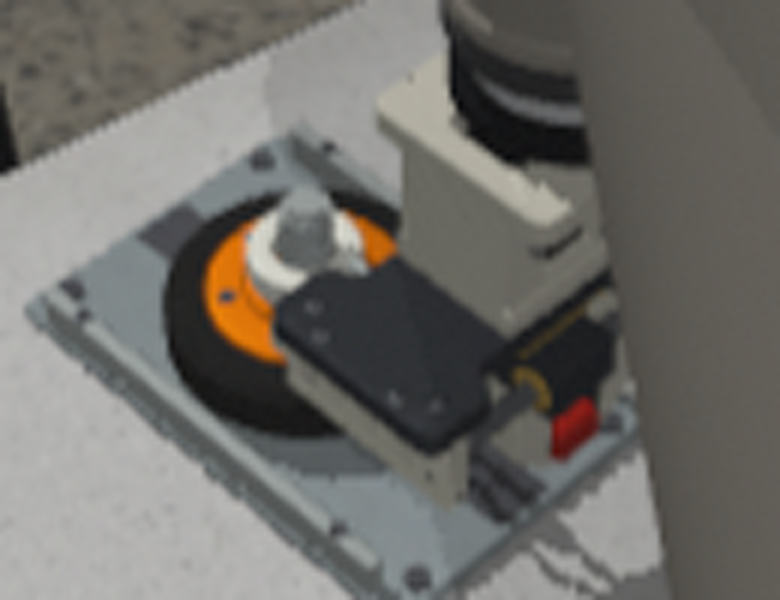

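carry_out(plan=[[255, -0.2, 1.3, 0, 0, 0, 0], [255, 0, 0, 0, 0, 0, 0], [255, 0, 0, 0, 0, 0, 0], [255, 0, 0, 0, 0, 0, 0]])

```text
time_s: 16.98
tcp_pos: [498.7, -36.8, 62.1]
orientation: [3.142, 0.0, 0.141]
ft_force: [-0.4, 0.4, -1.2]
gripper_width: 21.5
```

```bash
python3 - <<'E'
from h import *
f=vision.grab_frame("wrist"); im=f["image"]
cv2.imwrite("pics/w14c.png",cv2.resize(im[0:120,240:400],None,fx=5,fy=5,interpolation=cv2.INTER_NEAREST))
o=sensors.observe();tcp=o["tcp_pos"];y=o["orientation"][2];print(o["time_s"],tcp,o["orientation"],o["ft_force"])
R=np.array([[np.cos(y),np.sin(y)],[-np.sin(y),np.cos(y)]])
T=lambda uv,z:((plane(f,[uv],z)[:,:2]-tcp[:2])@R.T)[0].round(2)
h=cv2.cvtColor(im,cv2.COLOR_BGR2HSV).astype(int)
m=(h[...,1]<90)&(h[...,2]<110); mm=np.zeros_like(m); mm[55:90,248:395]=True
for b in blobs(m&mm,60): print(b[:3],T(b[1],46))
g=cv2.cvtColor(im,cv2.COLOR_BGR2GRAY)
for r in (78,84,100): print(g[r,312:336].tolist())
E
```

```text
17.025 [498.66746795 -36.81653631  62.06434305] [3.14149068e+00 1.92522008e-05 1.40783470e-01] [ 0.22469902  0.5872488  -1.66553275]
(np.int32(176), [343.27, 70.3], [327, 55, 38, 28]) [107.36  -9.14]
(np.int32(100), [304.38, 73.33], [287, 62, 31, 18]) [106.13   8.32]
(np.int32(159), [380.58, 70.24], [374, 63, 14, 15]) [107.37 -25.86]
(np.int32(152), [263.76, 70.66], [258, 64, 13, 15]) [107.2   26.52]
[105, 105, 104, 104, 108, 132, 153, 164, 171, 181, 189, 174, 161, 151, 136, 118, 100, 100, 100, 97, 97, 98, 98, 100]
[104, 105, 103, 105, 110, 132, 149, 159, 164, 171, 175, 166, 155, 146, 132, 116, 104, 104, 103, 103, 104, 104, 104, 103]
[87, 87, 87, 91, 105, 132, 149, 160, 165, 171, 174, 165, 155, 144, 131, 114, 93, 88, 87, 86, 86, 87, 89, 88]
```

View pics/w14c.png

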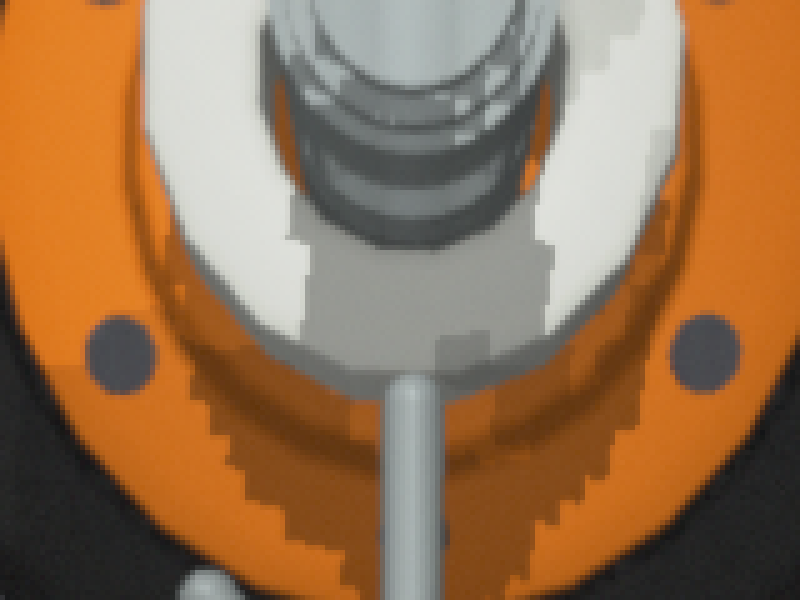

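Laterally aligned: the bolt midline is at +0.33 and the leg at +0.55 mm in the tool frame. The height is right, with the TCP at 62.06. I'll advance along the leg.

carry_out(plan=[[255, 3.0, 0.4, 0, 0, 0, 0], [255, 3.0, 0.4, 0, 0, 0, 0], [255, 3.0, 0.45, 0, 0, 0, 0], [255, 2.0, 0.3, 0, 0, 0, 0], [255, 1.5, 0.2, 0, 0, 0, 0]])

```text
time_s: 17.65
tcp_pos: [511.3, -35.0, 62.0]
orientation: [3.142, 0.0, 0.141]
ft_force: [-0.6, 0.4, -1.3]
gripper_width: 21.9
```

carry_out(plan=[[255, 1.5, 0.2, 0, 0, 0, 0], [255, 1.5, 0.2, 0, 0, 0, 0], [255, 0, 0, 0, 0, 0, 0]])

```text
time_s: 18.02
tcp_pos: [514.3, -34.7, 62.1]
orientation: [3.141, -0.0, 0.141]
ft_force: [0.3, 0.2, -1.0]
gripper_width: 21.7
```

```bash
cat > look.py <<'E'
import sys
from h import *
n=sys.argv[1]
f=vision.grab_frame("wrist"); im=f["image"]
cv2.imwrite(f"pics/w{n}c.png",cv2.resize(im[0:300,220:420],None,fx=3 if 0 else 2,fy=2,interpolation=cv2.INTER_CUBIC))
o=sensors.observe();tcp=o["tcp_pos"];y=o["orientation"][2];print(o["time_s"],tcp.round(2),y,o["ft_force"].round(1),o["torque"].round(2),o["gripper_width"])
R=np.array([[np.cos(y),np.sin(y)],[-np.sin(y),np.cos(y)]])
T=lambda uv,z:((plane(f,[uv],z)[:,:2]-tcp[:2])@R.T)[0].round(2)
h=cv2.cvtColor(im,cv2.COLOR_BGR2HSV).astype(int)
m=(h[...,1]<90)&(h[...,2]<110)
for b in blobs(m,60):
    if b[0]<400 and b[2][2]<22 and b[2][3]<22 and b[2][1]<200: print(b[:3],T(b[1],46))
E
python3 look.py 15
```

```text
18.075 [514.17 -34.66  62.09] 0.14079100709315107 [-0.6 -0.1 -1.3] [ 0.05 -0.01 -0.01] 21.436349200145212
(np.int32(166), [381.94, 32.52], [376, 25, 13, 16]) [122.35 -25.75]
(np.int32(154), [261.79, 32.96], [256, 26, 13, 15]) [122.18  26.66]
(np.int32(141), [265.04, 107.53], [259, 101, 13, 14]) [91.91 26.64]
(np.int32(137), [378.91, 107.01], [373, 101, 13, 13]) [ 92.14 -25.85]
```

View pics/w15c.png

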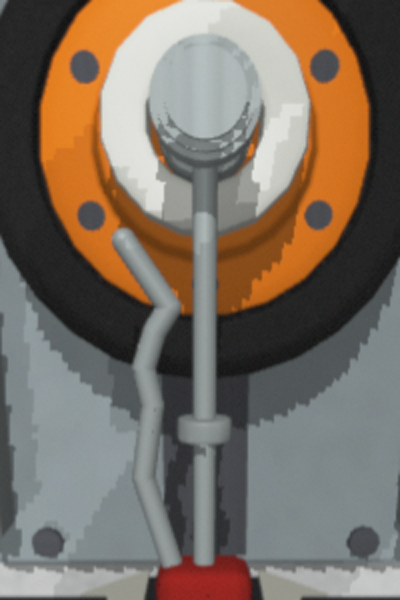

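The leg tip has entered the hole with no force and the wheel has not moved. The bow runs to the left of the axle. Continuing gently.

carry_out(plan=[[255, 2.5, 0.35, 0, 0, 0, 0], [255, 2.5, 0.35, 0, 0, 0, 0], [255, 2.5, 0.35, 0, 0, 0, 0], [255, 2.5, 0.35, 0, 0, 0, 0], [255, 0, 0, 0, 0, 0, 0]])

```text
time_s: 18.7
tcp_pos: [524.3, -33.2, 62.0]
orientation: [3.141, -0.0, 0.141]
ft_force: [0.4, -0.6, -0.4]
gripper_width: 21.8
```

carry_out(plan=[[255, 2.5, 0.35, 0, 0, 0, 0], [255, 2.5, 0.35, 0, 0, 0, 0], [255, 2.5, 0.35, 0, 0, 0, 0], [255, 0, 0, 0, 0, 0, 0]])

```text
time_s: 19.2
tcp_pos: [531.9, -32.2, 62.1]
orientation: [3.141, -0.0, 0.141]
ft_force: [0.1, 0.8, -1.1]
gripper_width: 21.8
```

```bash
python3 look.py 16
```

```text
19.25 [531.68 -32.18  62.02] 0.14077933985583457 [-0.7  0.3 -1.1] [ 0.   -0.03  0.01] 21.961556438914858
(np.int32(159), [321.79, 38.76], [316, 31, 13, 16]) [120.07   0.46]
(np.int32(151), [379.88, 76.32], [374, 69, 13, 15]) [105.1  -25.71]
(np.int32(147), [263.59, 76.7], [258, 70, 13, 15]) [104.94  26.67]
(np.int32(123), [266.73, 146.69], [261, 141, 13, 13]) [74.69 26.59]
(np.int32(126), [377.1, 146.49], [371, 141, 13, 12]) [ 74.79 -25.83]
```

View pics/w16c.png

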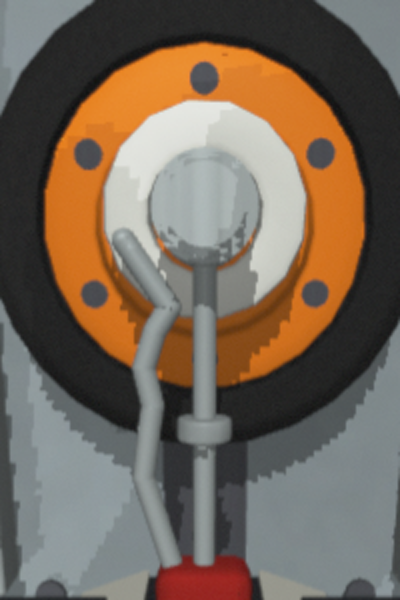

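carry_out(plan=[[255, 2.5, 0.35, 0, 0, 0, 0], [255, 2.5, 0.35, 0, 0, 0, 0], [255, 2.5, 0.35, 0, 0, 0, 0]])

```text
time_s: 19.62
tcp_pos: [539.3, -31.1, 62.1]
orientation: [3.142, 0.0, 0.141]
ft_force: [-1.3, 1.2, -1.1]
gripper_width: 22.1
```

carry_out(plan=[[255, 2.5, 0.35, 0, 0, 0, 0], [255, 2.5, 0.35, 0, 0, 0, 0]])

```text
time_s: 19.88
tcp_pos: [543.7, -30.1, 61.8]
orientation: [-3.141, 0.001, 0.141]
ft_force: [-2.3, 1.6, -0.0]
gripper_width: 21.6
```

carry_out(plan=[[255, 2.5, 0.35, 0, 0, 0, 0], [255, 2.5, 0.35, 0, 0, 0, 0]])

```text
time_s: 20.12
tcp_pos: [549.1, -29.5, 61.9]
orientation: [-3.141, 0.001, 0.141]
ft_force: [-1.6, 2.0, -0.9]
gripper_width: 21.5
```

```bash
python3 look.py 17
```

```text
20.175 [549.5  -29.54  61.99] 0.1409742275768462 [-1.2  2.5 -0.7] [0.38 0.21 0.2 ] 21.7328598309275
(np.int32(153), [322.08, 60.83], [316, 54, 13, 15]) [110.73   0.46]
(np.int32(141), [264.84, 97.67], [259, 91, 13, 14]) [95.59 26.62]
(np.int32(144), [379.64, 97.41], [373, 91, 14, 14]) [ 95.69 -25.86]
(np.int32(118), [268.08, 165.63], [262, 160, 13, 12]) [65.33 26.44]
(np.int32(121), [376.78, 165.43], [371, 160, 13, 12]) [ 65.43 -25.91]
```

View pics/w17c.png

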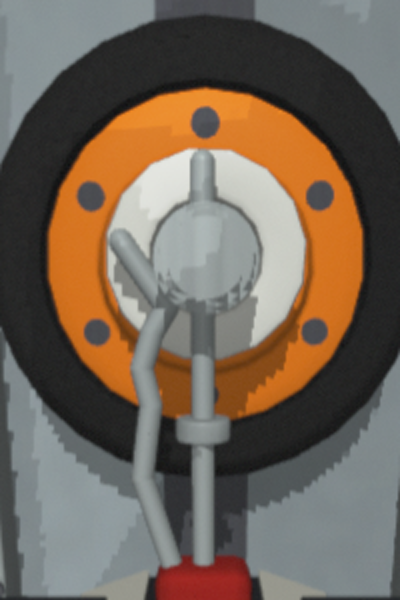

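The leg is through the axle, the bow's kink bears on it, and the wheel has slid about 8.6 mm at roughly 2 N. Continuing towards the slot's end in small steps.

carry_out(plan=[[255, 2, 0.28, 0, 0, 0, 0], [255, 2, 0.28, 0, 0, 0, 0], [255, 2, 0.28, 0, 0, 0, 0]])

```text
time_s: 20.55
tcp_pos: [555.3, -28.9, 62.1]
orientation: [3.142, 0.0, 0.141]
ft_force: [-1.5, 2.2, -0.3]
gripper_width: 21.2
```

carry_out(plan=[[255, 1.5, 0.21, 0, 0, 0, 0], [255, 1, 0.14, 0, 0, 0, 0]])

```text
time_s: 20.8
tcp_pos: [557.5, -28.5, 62.0]
orientation: [-3.142, 0.001, 0.141]
ft_force: [-2.6, 2.7, 0.1]
gripper_width: 21.6
```

carry_out(plan=[[255, 1, 0.14, 0, 0, 0, 0], [255, 1, 0.14, 0, 0, 0, 0]])

```text
time_s: 21.05
tcp_pos: [558.9, -28.0, 61.8]
orientation: [-3.141, 0.002, 0.141]
ft_force: [-6.0, 4.0, -1.0]
gripper_width: 22.0
```

carry_out(plan=[[255, 1, 0.14, 0, 0, 0, 0], [255, 1, 0.14, 0, 0, 0, 0]])

```text
time_s: 21.3
tcp_pos: [560.4, -27.5, 61.6]
orientation: [-3.14, 0.003, 0.141]
ft_force: [-7.8, 4.0, -1.1]
gripper_width: 21.9
```

```bash
python3 look.py 18
```

```text
21.35 [560.41 -27.46  61.58] 0.14123634102898364 [-5.7  3.2 -1. ] [0.68 0.93 0.36] 22.123056971083116
(np.int32(326), [226.08, 8.06], [216, 0, 21, 20]) [131.08  41.34]
(np.int32(152), [323.12, 67.12], [317, 60, 13, 15]) [ 1.0841e+02 -7.0000e-02]
(np.int32(142), [266.01, 103.73], [260, 97, 13, 14]) [93.28 26.05]
(np.int32(141), [380.45, 103.41], [374, 97, 14, 14]) [ 93.41 -26.32]
(np.int32(118), [377.56, 170.92], [372, 165, 12, 13]) [ 63.19 -26.39]
(np.int32(117), [268.88, 171.33], [263, 166, 13, 12]) [62.99 26.03]
```

carry_out(plan=[[255, 1, 0.14, 0, 0, 0, 0], [255, 0.5, 0.07, 0, 0, 0, 0]])

```text
time_s: 21.6
tcp_pos: [561.6, -27.2, 61.5]
orientation: [-3.14, 0.004, 0.141]
ft_force: [-7.2, 4.3, -1.6]
gripper_width: 21.6
```

carry_out(plan=[[255, 1, 0.14, 0, 0, 0, 0], [255, 0.5, 0.07, 0, 0, 0, 0]])

```text
time_s: 21.85
tcp_pos: [563.0, -26.9, 61.4]
orientation: [-3.14, 0.004, 0.141]
ft_force: [-6.7, 3.4, -0.8]
gripper_width: 21.6
```

carry_out(plan=[[255, 1, 0.14, 0, 0, 0, 0], [255, 1, 0.14, 0, 0, 0, 0]])

```text
time_s: 22.1
tcp_pos: [565.0, -26.6, 61.4]
orientation: [-3.14, 0.004, 0.141]
ft_force: [-7.0, 4.4, -0.2]
gripper_width: 21.9
```

carry_out(plan=[[255, 1, 0.14, 0, 0, 0, 0], [255, 1, 0.14, 0, 0, 0, 0]])

```text
time_s: 22.35
tcp_pos: [568.5, -26.2, 61.8]
orientation: [-3.141, 0.0, 0.141]
ft_force: [-2.2, 5.8, -1.6]
gripper_width: 22.0
```

```bash
python3 look.py 19
```

```text
22.4 [568.98 -26.17  61.96] 0.14122808131822984 [ 0.2  6.  -1.9] [ 1.13 -0.01  0.45] 21.29817351330671
(np.int32(132), [379.67, 121.98], [374, 116, 13, 13]) [ 85.   -26.41]
(np.int32(153), [610.45, 165.41], [601, 160, 20, 12]) [  65.13 -137.5 ]
(np.int32(110), [269.93, 187.76], [264, 182, 12, 12]) [54.65 25.92]
(np.int32(112), [376.81, 187.58], [371, 182, 13, 12]) [ 54.75 -26.43]
```

View pics/w19c.png

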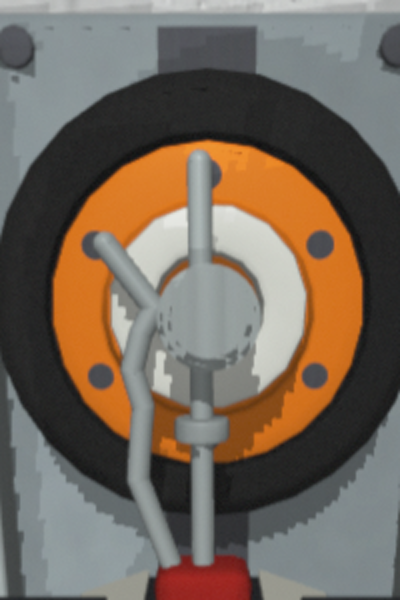

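The force fell from 7 N to about 0, so the kink is over the axle. The bead still has about 10 mm to go.

carry_out(plan=[[255, 2, 0.28, 0, 0, 0, 0], [255, 2, 0.28, 0, 0, 0, 0]])

```text
time_s: 22.65
tcp_pos: [574.0, -26.3, 62.5]
orientation: [3.141, -0.003, 0.141]
ft_force: [1.0, 2.8, -0.3]
gripper_width: 21.8
```

carry_out(plan=[[255, 1.5, 0.2, 0, 0, 0, 0], [255, 1, 0.14, 0, 0, 0, 0]])

```text
time_s: 22.9
tcp_pos: [575.5, -26.4, 62.2]
orientation: [3.141, -0.001, 0.141]
ft_force: [-0.0, 1.2, 0.2]
gripper_width: 21.9
```

carry_out(plan=[[255, 1, 0.14, 0, 0, 0, 0], [255, 0.5, 0.07, 0, 0, 0, 0]])

```text
time_s: 23.15
tcp_pos: [576.4, -26.2, 62.0]
orientation: [3.141, 0.001, 0.141]
ft_force: [-2.4, 0.3, -0.6]
gripper_width: 22.3
```

```bash
python3 look.py 20
```

```text
23.2 [576.39 -26.17  61.98] 0.14060391457255128 [-0.9  1.4 -0.4] [0.1  0.22 0.02] 21.896252508046782
(np.int32(121), [265.68, 147.21], [260, 141, 12, 13]) [74.27 27.09]
(np.int32(125), [376.14, 146.86], [370, 141, 13, 13]) [ 74.43 -25.36]
(np.int32(82), [604.98, 178.52], [598, 175, 15, 8]) [  59.47 -136.67]
```

View pics/w20c.png

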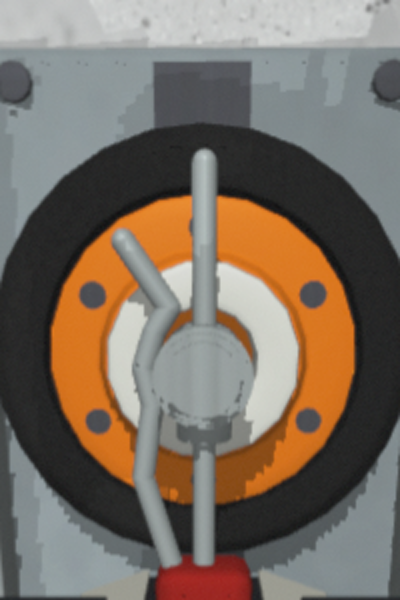

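The bead is at the axle's side. I'll push on gently until the force rises against the slot stop.

carry_out(plan=[[255, 1, 0.14, 0, 0, 0, 0], [255, 1, 0.14, 0, 0, 0, 0]])

```text
time_s: 23.45
tcp_pos: [578.5, -25.8, 62.0]
orientation: [3.141, 0.0, 0.141]
ft_force: [-0.8, -0.2, -0.9]
gripper_width: 21.7
```

carry_out(plan=[[255, 1, 0.14, 0, 0, 0, 0]])

```text
time_s: 23.58
tcp_pos: [579.6, -25.6, 62.0]
orientation: [3.141, 0.0, 0.141]
ft_force: [-0.9, -0.4, -1.1]
gripper_width: 22.3
```

carry_out(plan=[[255, 0.7, 0.1, 0, 0, 0, 0]])

```text
time_s: 23.7
tcp_pos: [579.9, -25.5, 61.9]
orientation: [-3.142, 0.001, 0.141]
ft_force: [-4.7, -1.4, -0.5]
gripper_width: 21.7
```

carry_out(plan=[[255, 0.5, 0.07, 0, 0, 0, 0]])

```text
time_s: 23.82
tcp_pos: [580.0, -25.4, 61.8]
orientation: [-3.141, 0.002, 0.141]
ft_force: [-5.8, -1.8, 0.8]
gripper_width: 21.3
```

carry_out(plan=[[255, 0.3, 0.04, 0, 0, 0, 0]])

```text
time_s: 23.95
tcp_pos: [580.0, -25.4, 61.8]
orientation: [-3.141, 0.003, 0.141]
ft_force: [-5.7, -1.6, 1.4]
gripper_width: 21.9
```

```bash
python3 look.py 21
```

```text
24.0 [579.99 -25.37  61.78] 0.14084949965859828 [-6.  -0.8 -0.2] [-0.16  0.96 -0.  ] 21.64284408414428
(np.int32(125), [376.79, 147.26], [371, 141, 13, 13]) [ 74.21 -25.63]
(np.int32(120), [266.34, 147.52], [260, 142, 13, 12]) [74.09 26.72]
(np.int32(72), [604.43, 184.67], [598, 181, 14, 8]) [  56.52 -136.77]
```

View pics/w21c.png

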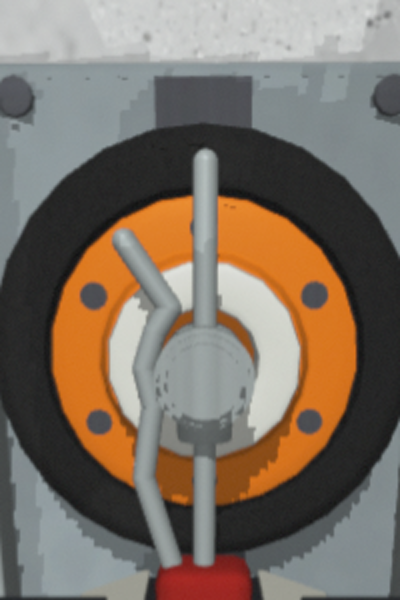

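The TCP stays at x = 580.0 while the force rises to 6 N, with the bead on the axle and the wheel at its stop, so the clip is home. I'll relieve the push and open.

carry_out(plan=[[255, -0.8, -0.11, 0, 0, 0, 0], [0, 0, 0, 0, 0, 0, 0], [0, 0, 0, 0, 0, 0, 0], [0, 0, 0, 0, 0, 0, 0], [0, 0, 0, 0, 0, 0, 0]])

```text
time_s: 24.62
tcp_pos: [580.6, -25.4, 62.2]
orientation: [3.141, -0.001, 0.141]
ft_force: [-0.1, 0.4, 0.5]
gripper_width: 57.0
```

carry_out(plan=[[0, 0, 0, 0, 0, 0, 0], [0, 0, 0, 10, 0, 0, 0], [0, 0, 0, 30, 0, 0, 0], [0, -20, 0, 50, 0, 0, 0], [0, -40, 0, 20, 0, 0, 0]])

```text
time_s: 25.25
tcp_pos: [521.9, -25.8, 175.4]
orientation: [3.139, -0.006, 0.141]
ft_force: [-0.2, 0.2, 0.3]
gripper_width: 91.2
```

carry_out(plan=[[0, -10, 0, 0, 0, 0, 0], [0, 0, 0, 0, 0, 0, 0], [0, 0, 0, 0, 0, 0, 0], [0, 0, 0, 0, 0, 0, 0]])

```text
time_s: 25.75
tcp_pos: [510.8, -25.4, 171.3]
orientation: [-3.141, 0.001, 0.141]
ft_force: [-0.2, 0.4, 0.0]
gripper_width: 91.5
```

```bash
python3 - <<'E'
from h import *
f=vision.grab_frame("wrist"); cv2.imwrite("pics/w22.png",f["image"])
cv2.imwrite("pics/w22c.png",cv2.resize(f["image"][90:300,200:450],None,fx=3,fy=2.8 if 0 else 2.85,interpolation=cv2.INTER_CUBIC))
g=vision.grab_frame("scene"); cv2.imwrite("pics/s22.png",g["image"])
o=sensors.observe();print(o["time_s"],o["tcp_pos"],o["ft_force"],o["gripper_width"])
E
```

```text
25.85 [510.62396342 -25.37618293 171.42728638] [-0.4602641  -0.07064824 -0.08162458] 91.98556199205468
```

View pics/w22.png

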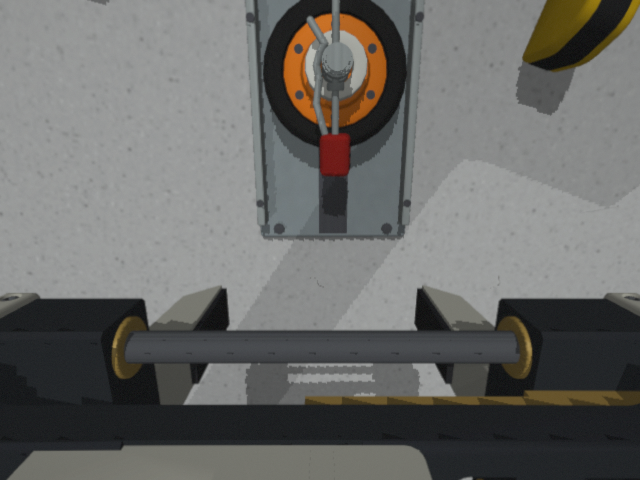

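View pics/w22c.png

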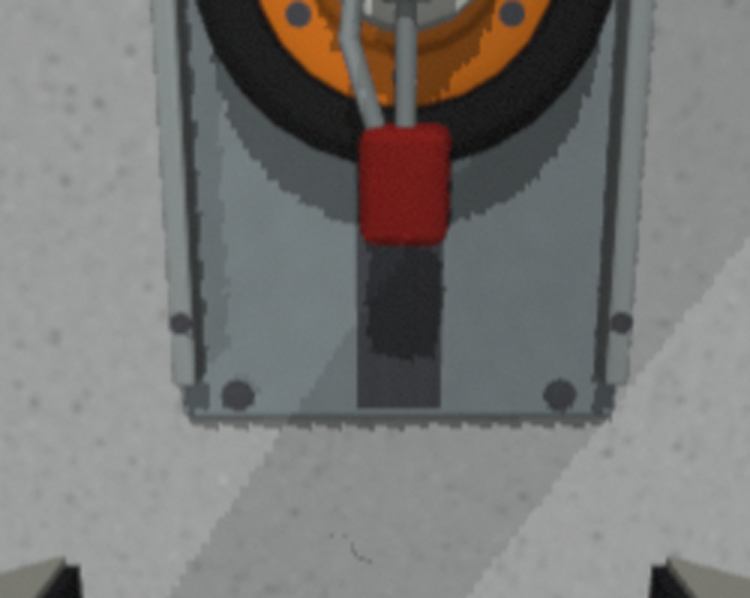

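View pics/s22.png

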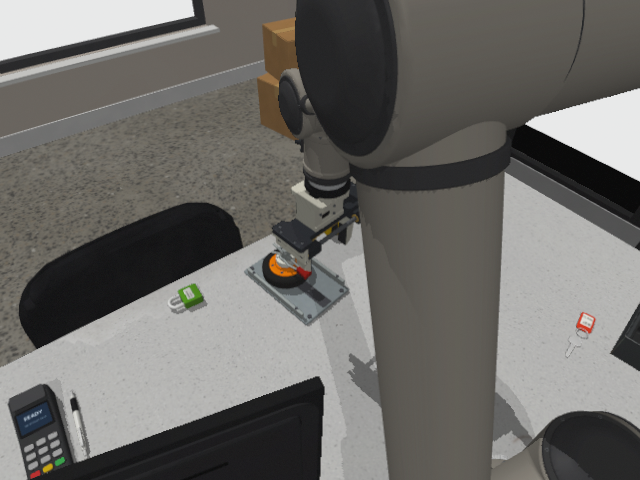

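```bash
python3 - <<'E'
from h import *
f=vision.grab_frame("wrist"); im=f["image"]
cv2.imwrite("pics/w23c.png",cv2.resize(im[0:185,255:415],None,fx=3.2,fy=3.2,interpolation=cv2.INTER_CUBIC))
h=cv2.cvtColor(im,cv2.COLOR_BGR2HSV).astype(int)
m=((h[...,0]<8)|(h[...,0]>172))&(h[...,1]>150)&(h[...,2]>60)
b=max(blobs(m,100),key=lambda b:b[0]); q=plane(f,[[b[1][0],b[1][1]-1]],74)[0]; print(b[:3],q)
m=(h[...,1]<90)&(h[...,2]<110); P=[]
for b in blobs(m,25):
    if b[2][2]<18 and b[2][3]<18 and 280<b[1][0]<390 and b[1][1]<120: print(b[:3]); P.append(plane(f,[b[1]],46)[0])
c=np.mean(P,0); print(np.round(P,1),c,np.linalg.norm((c-q)[:2]))
E
```

```text
(np.int32(1207), [334.44, 154.16], [320, 133, 30, 43]) [580.88736496 -23.90091074  74.        ]
(np.int32(57), [298.14, 48.26], [295, 44, 8, 9])
(np.int32(59), [371.75, 47.81], [368, 44, 8, 9])
(np.int32(48), [299.0, 94.5], [296, 91, 7, 8])
(np.int32(51), [370.35, 94.22], [367, 91, 8, 8])
[[648.5  11.8  46. ]
 [656.2 -40.4  46. ]
 [618.2   7.4  46. ]
 [625.9 -45.   46. ]] [637.18861144 -16.54712147  46.        ] 56.77947316107484
```

View pics/w23c.png

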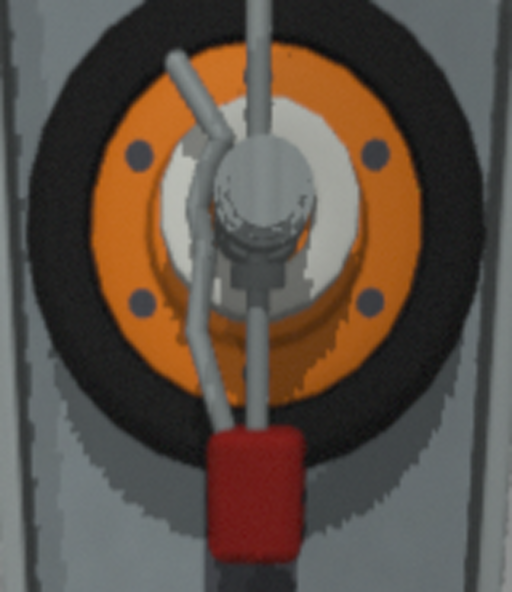

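The collar lies flat round the axle, the bead is against the axle's side and the bow has closed past it. The gripper is clear, so I'll hand in.

```bash
python3 -c "
from rig import manip; print(manip.hand_in())"
```

```text
the job is handed in; nothing more can be done
None
```

I put the collar over the axle onto the hub, then pushed the R-clip through the cross hole until it was home, let go and handed the job in at about 26 s.

- **Collar:** it went over the axle with no noticeable force. I let go of it about half a millimetre below the height I'd worked out for the hub face. The last pictures show it lying flat round the axle.
- **Clip:** the wheel slid back to the end of its slot at about 2 N. The push then rose to about 8–9 N and fell suddenly as the bow sprang over. After that the arm stopped dead against the bead at about 6 N. All readings at the ends of moves stayed well under 20 N.
- **Last look:** the bead is against the axle and the bow is closed past it. The gripper is open about 110 mm above the clip's grip and touching nothing. I never touched the padlock, tape measure or mug.

One check disagreed slightly. In the final, more distant picture the grip measured 56.8 mm from the axle, against 59 mm expected. Up close, while pushing, it measured 59.0 mm. I put the difference down to camera calibration and the height I assumed for the grip.

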